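# Load wood specimens into the drying chamber

## Robot

A 6-joint arm with a two-finger parallel gripper is mounted at the origin on a cart in front of the work surface, level with it; the furniture and walls round the work are solid. World frame = base frame: x ahead of the robot, y to its left, z up, the work surface at z = 0. Lengths are in m, angles in rad, forces in N, time in s.
With the tool pointing down it reaches from about 0.25 to 0.8 m from the base axis. Payload 8.5 kg.
Tool frame: the origin (TCP) lies midway between the tips of the shut fingers; the grasp point (between the pads) lies 19 mm behind it; z points along the fingers, y is the direction in which the jaws open and shut (so a half turn about z gives the same grasp; the last joint's range is limited). The gripper opens to 85 mm and grips with 20 to 120 N. Pads are 22 mm wide; open, the fingers measure 114 mm over their backs; the gripper's body (76 mm by 85 mm) begins 54 mm behind the grasp point. The pads swing forward as they close: fully open they stand 13 mm farther back than shut.
Start: joints at [-1.16, 0.238, -0.013, 1.319, 0, 1.571], TCP at [0.21, -0.481, 0.231] pointing down, gripper open.
Joint ranges: [-2.66, 2.66], [-1.03, 1.9], [-1.14, 1.46], [-1.82, 2.27], [-1.45, 1.34], [-3.14, 3.14]. Speed limits (rad/s): [2.22, 2.22, 2.79, 3.14, 3.14, 3.14].

## Interface

Orientations are given as [roll, pitch, yaw] about the fixed x, y, z axes, in that order (R = Rz(yaw) Ry(pitch) Rx(roll)).
In Python, from workcell import arm, cams gives the robot as it stands. The module is installed in compiled form; this text tells all that it offers.
- The arm moves only by the tool drive_tool, never from a script. Its argument "plan" is a list of rows, each a list of 2 entries, a list of its own where there are three numbers: the shift along the tool's x, y, z in m, then the turn, a rotation vector about the tool's x, y, z in degrees. A call has exactly 5 rows; each row is the pose to reach, as a shift and turn from the pose commanded when the call began, along the tool's axes at that moment; what a row does not reach only later rows make up. A row lasts 1/10 s, in which the tool goes at most 50 mm and 8.59 degrees, less where a joint would pass 70% of its speed; a pose out of reach is approached as far as the arm can. A call with a gripper value outside its range is refused whole. "jaw" is the opening, from 0 (shut) to 1 (fully open), set as the call begins (left out, the last holds). The fingers move at their own pace and stop on an object; "grip_force" is the grip in N (left out, the last holds). Time passes only in rows, so rows that repeat a pose let the fingers close, or fill a call up. It gives the time, the measured TCP pose, the force and the opening at its end, in the units of the state.
- arm.state(): the state, without advancing time (a new reading comes with each control period).
- cams.read_camera(name): name is "side" or "top"; returns the picture (420x560x3 uint8, blue, green, red); there is no depth.
- cams.camera_info(name): a dict with "fx", "fy", "cx", "cy" (pixels), "pose" (4x4, takes a point from camera to world coordinates). Camera axes: x right, y down, z forward; pixel columns grow to the right and rows downward; lengths in m; the calibration is good to about 2 mm. A picture is of the moment at which its call begins. camera_info takes no time and is no camera call.
- arm.finish_job(): hands the job in, once; it reports no verdict.
The state is a dict: "time": time; "joint_pos": joint angles; "qvel": joint speeds; "effort": joint torques, N m; "eef_pos": TCP position; "orientation": TCP orientation; "contact_force": force on the tool from outside, world axes, zero at the start; "torque": the same for the moment, N m; "finger_gap": finger opening in m.
Only numpy, scipy, OpenCV 4.12 (cv2) and the standard library are available. Lean on these libraries where they do the work, as an engineer would, in place of code of your own. Each camera call takes 0.05 s, during which the arm holds its last target.

## Task

Get the wooden specimen sticks into the drying chamber: first vent it, with the lid still shut, by unscrewing the white port cap and setting it down flat on the bench (the vacuum line goes on the port later, so leave it off), then slide the lid fully open. Stack all the sticks in the well as a crosswise tower so that air gets between them - two parallel sticks in a layer, just inside the corner stakes (about 80 mm apart, centre to centre), each layer across the one below, the bottom layer across the two bearers, a stick left over alone at either side of the top layer - and then slide the lid fully shut. Leave the other things on the bench where they are.

Things in the scene. Friction and masses are not known exactly. Their poses are not given: they have to be found in the camera images.
- drying_chamber: low white drying chamber standing on the bench, fixed. Origin on the bench (z = 0) under the centre of the well; +x points to the rear (away from the robot), +y to the left; it may stand turned a little. Well in front: outside 190 x 190 mm, inside 176 x 176 mm, wall tops 78 mm above the bench. Behind it a closed housing 74 mm high reaches to x = +285 mm; the lid slides back over it
- well (a point): centre of the well's steel floor, 8 mm above the bench, axes as the chamber's. On the floor lie two grey bearers, each 8 mm wide and reaching from the front wall to the rear wall (along the chamber's x), at y = +40 and -40 mm; their tops are 30 mm above the bench, so sticks of layers 1, 2, 3 have their centres 37, 51, 65 mm above it. Four steel stakes, 7 mm thick, top 66 mm above the bench, stand at x, y = +-56 mm as the corners of the rack
- lid (a joint): the chamber's sliding lid, a clear panel in an aluminium frame, 190 x 190 x 8 mm, its top 87 mm above the bench. 0 m = fully shut over the well, 0.195 m = fully open (slid to the rear along the chamber's +x); it stays where it is left and needs about 5 N plus 8 N per m/s to move
- lid_handle (a point): middle of the lid's steel bar handle: a round bar 11 mm thick and 68 mm long across the lid (along the chamber's y) on two posts, 113 mm above the bench, 26 mm above the lid's top, near the lid's front edge (77 mm in front of the lid's centre). Moves with the lid
- port (a point): centre of the top rim of the threaded port neck on the lid, 12 mm behind the lid's centre: 32 mm across, 40 mm over its thread, rim 123.5 mm above the bench. Moves with the lid. Right-hand thread, 8 mm rise a turn, a loose fit (1.5 mm of play up and down, 2.5 mm sideways): turned anticlockwise (seen from above) the cap rises and comes free after two full turns (16 mm), then lifts straight off
- cap_center (a point): centre (half-way up) of the white ribbed screw cap, 58 mm across, 29 mm high, 50 g; its z axis points up out of its closed top. At the start it is screwed home on the port, its centre 113 mm above the bench, its underside 11 mm above the lid. It turns easily
- stick_1_center (a point): centre (half-way up) of a plain wooden specimen stick, 140 x 18 x 14 mm (its own x, y, z), 30 g, lying flat on the bench left of the chamber at the start. All sticks are alike; 3 to 5 of the 5 listed are present
- stick_2_center (a point): centre (half-way up) of a plain wooden specimen stick, 140 x 18 x 14 mm (its own x, y, z), 30 g, lying flat on the bench left of the chamber at the start. All sticks are alike; 3 to 5 of the 5 listed are present
- stick_3_center (a point): centre (half-way up) of a plain wooden specimen stick, 140 x 18 x 14 mm (its own x, y, z), 30 g, lying flat on the bench left of the chamber at the start. All sticks are alike; 3 to 5 of the 5 listed are present
- stick_4_center (a point): centre (half-way up) of a plain wooden specimen stick, 140 x 18 x 14 mm (its own x, y, z), 30 g, lying flat on the bench left of the chamber at the start. All sticks are alike; 3 to 5 of the 5 listed are present
- stick_5_center (a point): centre (half-way up) of a plain wooden specimen stick, 140 x 18 x 14 mm (its own x, y, z), 30 g, lying flat on the bench left of the chamber at the start. All sticks are alike; 3 to 5 of the 5 listed are present
- beaker: glass beaker, 54 mm across, 68 mm high, a bystander standing behind and left of the sticks; origin at the centre of its underside
- petri_dish: closed petri dish, 60 mm across, 15 mm high, a bystander in front of the microscope, right of the chamber; origin at the centre of its underside
- forceps: steel forceps, 134 mm long, a bystander lying in front of the microscope; origin at the centre of its underside

How it is judged:
By the outcome, as a careful person would: the job done as asked, in the order asked, and still so for the second after the job is handed in, with the robot touching nothing.
Of stick_1, stick_2, stick_3, stick_4, stick_5 only 3 to 5 are there at a start; the rules pass over those that are not, and their reading is None.
At some moment in a run one of stick_1, stick_2, stick_3, stick_4, stick_5 may be knocked a few centimetres aside while the robot is not near it.
Once in a run the grip may slacken for a moment while it holds something.
It also fails if it takes over 210 s, if anything falls off the work surface, if the arm or the gripper's body presses on something with over 40 N, if the wrist force passes 120 N, or if a joint passes its speed limit or range.

## Working session

There is one attempt and no reset: what is moved stays moved. The work goes in short steps, Python scripts to look and compute and a tool call to move; the robot and the scene stay as the last step left them, time stands still between calls to the robot, and variables do not carry over. Pictures are saved under pics/ and viewed, and the job is handed in when it is done.

Besides the shell and the picture viewer there is one more tool, called after "Call:" as name(argument=value, ...) on one line, values as JSON. drive_tool: Moves the arm, as the interface text tells. Its arguments: {"type":"object","properties":{"plan":{"type":"array","items":{"type":"array"}},"jaw":{"type":"number"},"grip_force":{"type":"number"}},"required":["plan"]}

```bash
ls; mkdir -p pics; python3 - <<'E'
from workcell import arm,cams
import cv2,numpy as np
np.set_printoptions(precision=4,suppress=True)
for n in("side","top"):
    cv2.imwrite(f"pics/a_{n}.png",cams.read_camera(n))
    i=cams.camera_info(n);print(n,i["fx"],i["fy"],i["cx"],i["cy"]);print(np.array(i["pose"]))
print(arm.state())
E
```

```text
pics
side 386.02719991859016 386.02719991859016 273.5296244076612 211.39553142390608
[[ 0.9239 -0.185   0.3349  0.1355]
 [-0.3822 -0.4039  0.8311 -0.9455]
 [-0.0185 -0.8959 -0.4439  0.6282]
 [ 0.      0.      0.      1.    ]]
top 383.7947420135547 383.7947420135547 279.17708324769916 211.1988783429577
[[-0.0298 -0.998   0.0562  0.4611]
 [-0.9996  0.0297 -0.0025  0.0816]
 [ 0.0008 -0.0563 -0.9984  1.1589]
 [ 0.      0.      0.      1.    ]]
{'time': 0.1, 'joint_pos': array([-1.16  ,  0.2387, -0.0142,  1.3192,  0.    ,  1.5708]), 'qvel': array([ 0.001 , -0.0008,  0.0019, -0.0018, -0.0005, -0.0007]), 'effort': array([  0.0004, -53.9722,  34.6998,   0.0134,   0.    ,  -0.    ]), 'eef_pos': array([ 0.2095, -0.481 ,  0.2308]), 'orientation': array([-3.1403, -0.    ,  0.4108]), 'contact_force': array([-0.215 ,  0.1599, -0.6825]), 'torque': array([ 0.0059, -0.0428,  0.0411]), 'finger_gap': 0.0851332856712141}
```

View pics/a_side.png

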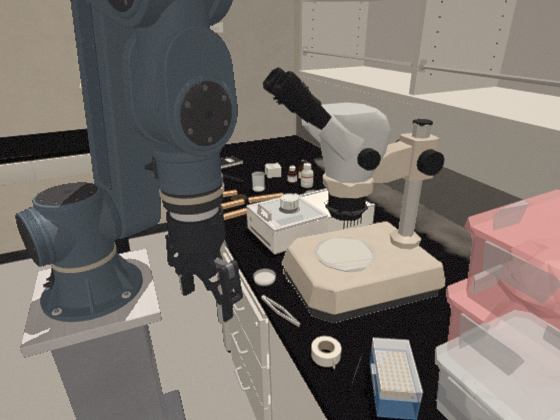

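View pics/a_top.png

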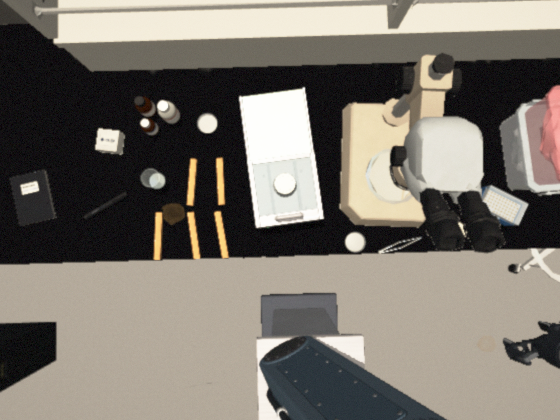

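```bash
python3 - <<'E'
import cv2
a=cv2.imread("pics/a_top.png")
cv2.imwrite("pics/z1.png",cv2.resize(a[140:270,130:250],None,fx=4.5,fy=4.5,interpolation=cv2.INTER_CUBIC))
cv2.imwrite("pics/z2.png",cv2.resize(a[80:240,230:350],None,fx=3.7,fy=3.7,interpolation=cv2.INTER_CUBIC))
b=cv2.imread("pics/a_side.png")
cv2.imwrite("pics/z3.png",cv2.resize(b[150:260,200:400],None,fx=4,fy=4,interpolation=cv2.INTER_CUBIC))
E
```

```text
(no output)
```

View pics/z1.png

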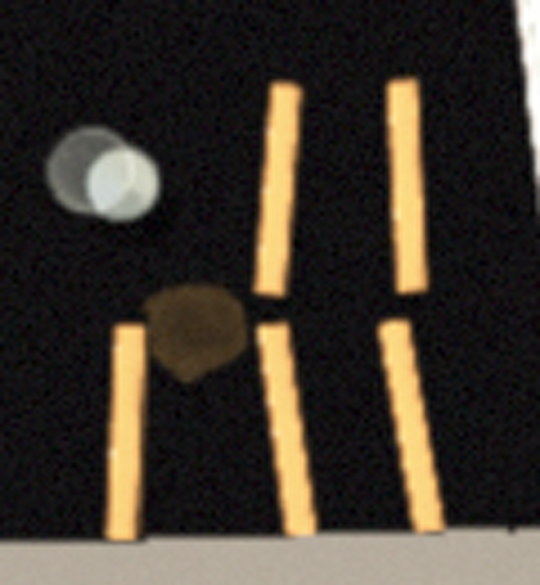

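View pics/z2.png

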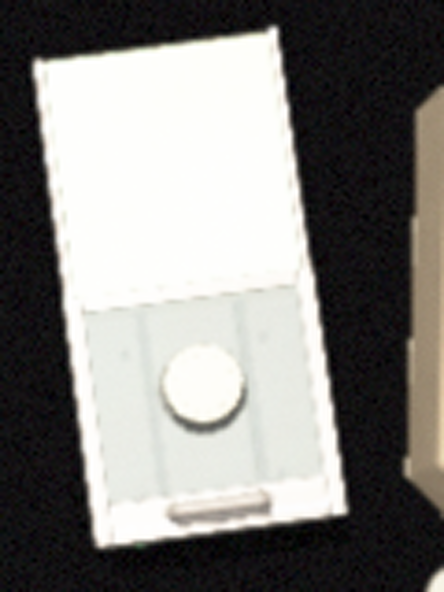

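View pics/z3.png

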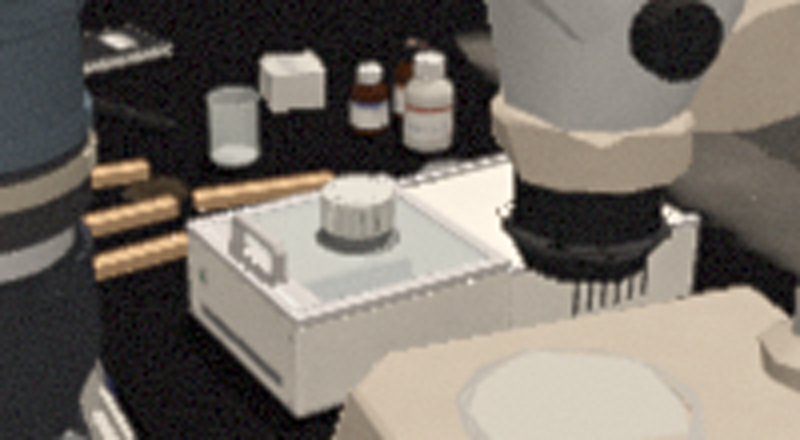

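```bash
cat > h.py <<'E'
from workcell import arm,cams
import cv2,numpy as np
from scipy.spatial.transform import Rotation as R
from scipy.optimize import least_squares
np.set_printoptions(precision=4,suppress=True)
def ray(n,u,v,z):
    i=cams.camera_info(n);P=np.array(i["pose"])
    d=P[:3,:3]@np.array([(u-i["cx"])/i["fx"],(v-i["cy"])/i["fy"],1]);o=P[:3,3]
    return o+d*(z-o[2])/d[2]
def proj(n,p):
    i=cams.camera_info(n);P=np.array(i["pose"])
    q=P[:3,:3].T@(np.asarray(p,float)-P[:3,3]);return np.array([i["fx"]*q[0]/q[2]+i["cx"],i["fy"]*q[1]/q[2]+i["cy"]])
def pic(n,name):
    a=cams.read_camera(n);cv2.imwrite(f"pics/{name}.png",a);return a
def crop(a,x0,y0,x1,y1,s,name):
    cv2.imwrite(f"pics/{name}.png",cv2.resize(a[y0:y1,x0:x1],None,fx=s,fy=s,interpolation=cv2.INTER_CUBIC))
def sticks(a,z=.014,box=(130,140,250,270)):
    x0,y0,x1,y1=box
    hsv=cv2.cvtColor(a,cv2.COLOR_BGR2HSV)
    m=cv2.inRange(hsv,(8,70,150),(28,255,255));k=np.zeros_like(m);k[y0:y1,x0:x1]=m[y0:y1,x0:x1]
    out=[]
    for c in cv2.findContours(k,cv2.RETR_EXTERNAL,cv2.CHAIN_APPROX_NONE)[0]:
        if cv2.contourArea(c)<120: continue
        mk=np.zeros_like(m);cv2.drawContours(mk,[c],-1,255,-1)
        v,u=np.nonzero(mk);W=np.array([ray("top",x,y,z) for x,y in zip(u,v)])[:,:2]
        rect=cv2.minAreaRect((W*1000).astype(np.float32));cen=np.array(rect[0])/1000
        w=np.linalg.svd(W-W.mean(0),full_matrices=False)[2][0]
        ang=np.degrees(np.arctan2(w[1],w[0]));ang=(ang+90)%180-90
        out.append((*W.mean(0),*cen,ang,rect[1]))
    return out
def st():
    s=arm.state();print("t",round(s["time"],2),"tcp",s["eef_pos"],"rpy",np.degrees(s["orientation"]),"F",s["contact_force"],"gap",round(s["finger_gap"],4));return s
def to(p,yaw_deg):
    """shift/turn in tool axes from measured pose to tool-down pose at p, yaw"""
    s=arm.state();T=R.from_euler("xyz",s["orientation"]);D=R.from_euler("xyz",[180,0,yaw_deg],degrees=True)
    print("shift",T.inv().apply(np.array(p)-s["eef_pos"]),"turn",np.degrees((T.inv()*D).as_rotvec()))
E
python3 - <<'E'
from h import *
a=cv2.imread("pics/a_top.png")
for s in sticks(a):print(np.array(s[:5]),np.array(s[5]))
px=lambda u,v:(230+(u+.5)/3.7-.5,80+(v+.5)/3.7-.5)
pts=[((36,62),(.285,.095,.074)),((275,30),(.285,-.095,.074)),((100,547),(-.095,.095,.080)),((345,515),(-.095,-.095,.08)),((171,512),(-.077,.034,.1185)),((270,500),(-.077,-.034,.1185)),((203,384),(.012,0,.1275))]
def f(q,raw=False):
    c,s=np.cos(q[2]),np.sin(q[2]);e=[]
    for (uv,p) in pts:
        w=ray("top",*px(*uv),p[2])[:2];e.append(np.array([q[0]+c*p[0]-s*p[1],q[1]+s*p[0]+c*p[1]])-w)
    return np.array(e) if raw else np.ravel(e)
r=least_squares(f,[.45,.1,0]);print(r.x,np.degrees(r.x[2]));print(f(r.x,True))
for u,v in [(173,213)]:print(ray("top",u,v,0))
st()
E
```

```text
[0.462  0.3369 0.462  0.3368 7.1018] [140.9927  19.6657]
[ 0.4642  0.4431  0.4642  0.4431 -3.061 ] [ 19.4494 139.946 ]
[0.4613 0.2543 0.462  0.2543 8.7455] [141.8969  19.7369]
[ 0.6221  0.3398  0.6216  0.3399 -5.3326] [ 19.6123 139.3825]
[0.6221 0.2539 0.6219 0.2538 1.4843] [139.5601  19.551 ]
[0.5821 0.0603 0.1046] 5.993193295272133
[[-0.001   0.001 ]
 [-0.001  -0.0012]
 [-0.0003  0.0014]
 [ 0.0008 -0.0007]
 [ 0.0005 -0.0024]
 [ 0.001   0.0028]
 [ 0.0001 -0.0008]]
[0.5305 0.3996 0.    ]
t 0.1 tcp [ 0.2095 -0.481   0.2308] rpy [-179.9267   -0.       23.5367] F [-0.215   0.1599 -0.6825] gap 0.0851
```

```bash
python3 - <<'E'
from h import *
print(ray("top",440,245,.35),ray("top",480,245,.3))
to([.33,-.15,.23],23.5)
to([.40,.05,.23],0)
E
```

```text
[ 0.4255 -0.2561  0.35  ] [ 0.4206 -0.3662  0.3   ]
shift [ 0.2426 -0.2553  0.0011] turn [-0.0733 -0.      0.0367]
shift [ 0.3867 -0.4107  0.0013] turn [-0.0723  0.015  23.5367]
```

Call:
drive_tool(plan=[[[0.387,-0.411,0],[0,0,23.5]],[[0.387,-0.411,0],[0,0,23.5]],[[0.387,-0.411,0],[0,0,23.5]],[[0.387,-0.411,0],[0,0,23.5]],[[0.387,-0.411,0],[0,0,23.5]]])

```text
time: 0.6
eef_pos: [0.2933, -0.2463, 0.2311]
orientation: [-3.141, 0.0, -0.0]
contact_force: [1.1, 0.2, -0.3]
finger_gap: 0.0859
```

```bash
python3 - <<'E'
from h import *
s=st();print(s["joint_pos"]);to([.40,.05,.23],0);to([.594,.0615,.23],0)
E
```

```text
t 0.6 tcp [ 0.2933 -0.2463  0.2311] rpy [-179.9822    0.0044   -0.0228] F [ 1.133   0.2037 -0.3354] gap 0.0859
[-0.6986 -0.0058 -0.2995  1.2774  0.0002  2.4434]
shift [ 0.1065 -0.2963  0.0012] turn [-0.0178  0.0044 -0.0228]
shift [ 0.3005 -0.3079  0.0012] turn [-0.0178  0.0044 -0.0228]
```

Call:
drive_tool(plan=[[[0.106,-0.296,0],[0,0,-10]],[[0.106,-0.296,0],[0,0,-10]],[[0.106,-0.296,0],[0,0,-10]],[[0.106,-0.296,0],[0,0,-10]],[[0.106,-0.296,0],[0,0,-10]]])

```text
time: 1.1
eef_pos: [0.3776, -0.0106, 0.2314]
orientation: [3.142, -0.0, 0.175]
contact_force: [1.0, 0.0, 0.3]
finger_gap: 0.0853
```

```bash
python3 - <<'E'
from h import *
s=st();to([.594,.0615,.19],12)
E
```

```text
t 1.1 tcp [ 0.3776 -0.0106  0.2314] rpy [179.9947  -0.0257  10.0352] F [1.0197 0.0061 0.3399] gap 0.0853
shift [ 0.2256 -0.0333  0.0415] turn [ 0.0057 -0.0256 -1.9648]
```

Call:
drive_tool(plan=[[[0.05,-0.007,0.01],[0,0,-2]],[[0.1,-0.015,0.02],[0,0,-2]],[[0.15,-0.022,0.03],[0,0,-2]],[[0.2,-0.03,0.04],[0,0,-2]],[[0.2256,-0.0333,0.0415],[0,0,-2]]])

```text
time: 1.6
eef_pos: [0.5959, 0.0607, 0.1877]
orientation: [-3.141, 0.002, 0.211]
contact_force: [-0.5, 0.0, -0.4]
finger_gap: 0.0856
```

```bash
python3 - <<'E'
from h import *
s=st();to([.594,.0615,.096],12);a=pic("top","b_top");b=pic("side","b_side")
crop(a,230,80,350,240,3.7,"b1");crop(b,200,100,400,260,4,"b2");print(proj("top",s["eef_pos"]),proj("side",s["eef_pos"]))
E
```

```text
t 1.6 tcp [0.5959 0.0607 0.1877] rpy [-179.977    0.1     12.091] F [-0.5168  0.0445 -0.3805] gap 0.0856
shift [-0.0016 -0.0011  0.0917] turn [-0.0229  0.1001  0.0909]
[285.4632 179.5869] [289.491  179.8401]
```

View pics/b2.png

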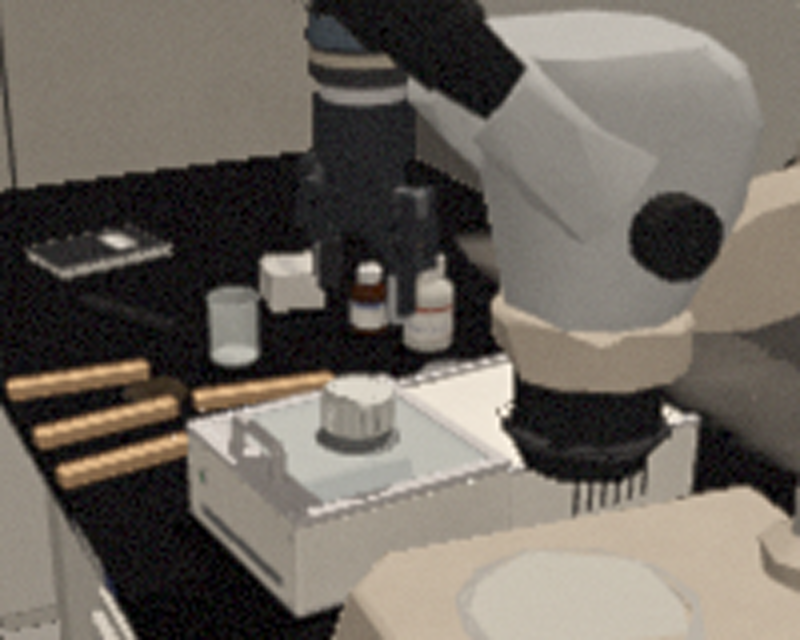

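Call:
drive_tool(plan=[[[-0.0015,-0.001,0.03],[0,0,0]],[[-0.0015,-0.001,0.055],[0,0,0]],[[-0.0015,-0.001,0.075],[0,0,0]],[[-0.0015,-0.001,0.086],[0,0,0]],[[-0.0015,-0.001,0.09],[0,0,0]]])

```text
time: 2.2
eef_pos: [0.5911, 0.0598, 0.099]
orientation: [-3.141, 0.002, 0.21]
contact_force: [0.0, 0.2, 0.1]
finger_gap: 0.0855
```

Call:
drive_tool(plan=[[[0,0,0],[0,0,0]],[[0,0,0],[0,0,0]],[[0,0,0],[0,0,0]],[[0,0,0],[0,0,0]],[[0,0,0],[0,0,0]]], jaw=0.3, grip_force=25)

```text
time: 2.7
eef_pos: [0.5927, 0.06, 0.1011]
orientation: [3.141, -0.002, 0.21]
contact_force: [-1.9, -1.0, 6.9]
finger_gap: 0.058
```

```bash
python3 - <<'E'
from h import *
s=st();print(s["joint_pos"])
a=pic("top","c_top");b=pic("side","c_side")
crop(a,230,80,350,240,3.7,"c1");crop(b,200,150,400,260,4,"c2")
E
```

```text
t 2.7 tcp [0.5927 0.06   0.1011] rpy [179.9866  -0.103   12.0306] F [-1.9491 -1.0356  6.8678] gap 0.058
[ 0.1009  0.4252 -0.0798  1.0639 -0.      3.0326]
```

View pics/c2.png

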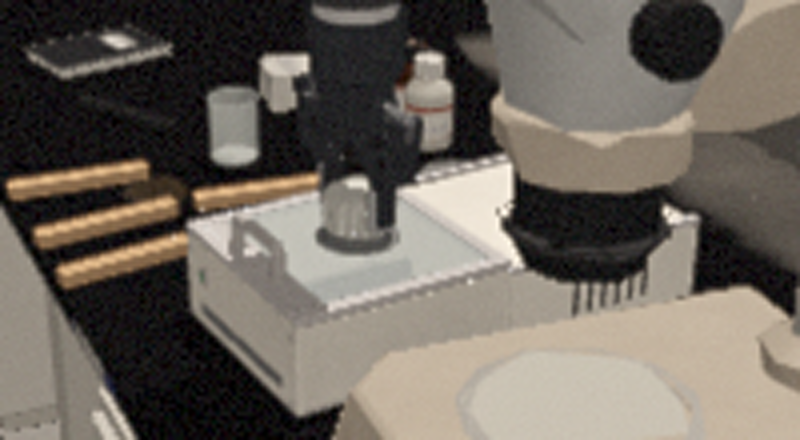

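Call:
drive_tool(plan=[[[0,0,-0.0002],[0,0,-8.4]],[[0,0,-0.0004],[0,0,-16.8]],[[0,0,-0.0006],[0,0,-25.2]],[[0,0,-0.0008],[0,0,-33.6]],[[0,0,-0.001],[0,0,-42]]])

```text
time: 3.3
eef_pos: [0.5925, 0.0602, 0.1013]
orientation: [3.141, -0.001, 0.949]
contact_force: [-0.4, -0.3, -0.4]
finger_gap: 0.0574
```

Call:
drive_tool(plan=[[[0,0,-0.0002],[0,0,-8.4]],[[0,0,-0.0004],[0,0,-16.8]],[[0,0,-0.0006],[0,0,-25.2]],[[0,0,-0.0008],[0,0,-33.6]],[[0,0,-0.001],[0,0,-42]]])

```text
time: 3.8
eef_pos: [0.5924, 0.0602, 0.1022]
orientation: [3.141, -0.0, 1.682]
contact_force: [0.5, -0.7, -1.2]
finger_gap: 0.0577
```

```bash
python3 - <<'E'
from h import *
s=st();print(s["joint_pos"],s["torque"])
E
```

```text
t 3.8 tcp [0.5924 0.0602 0.1022] rpy [179.9632  -0.0073  96.3886] F [ 0.4867 -0.6671 -1.166 ] gap 0.0577
[ 0.1011  0.4248 -0.0775  1.0679  0.0001  1.5604] [-0.0652 -0.0227 -0.0142]
```

Works well; the forces are low. I continue for six more calls in this bout.

Call:
drive_tool(plan=[[[0,0,-0.0002],[0,0,-8.4]],[[0,0,-0.0004],[0,0,-16.8]],[[0,0,-0.0006],[0,0,-25.2]],[[0,0,-0.0008],[0,0,-33.6]],[[0,0,-0.001],[0,0,-42]]])

```text
time: 4.3
eef_pos: [0.5941, 0.0597, 0.1037]
orientation: [3.139, 0.003, 2.415]
contact_force: [5.2, -2.4, -1.3]
finger_gap: 0.0576
```

Call:
drive_tool(plan=[[[0,0,-0.0002],[0,0,-8.4]],[[0,0,-0.0004],[0,0,-16.8]],[[0,0,-0.0006],[0,0,-25.2]],[[0,0,-0.0008],[0,0,-33.6]],[[0,0,-0.001],[0,0,-42]]])

```text
time: 4.8
eef_pos: [0.5946, 0.0608, 0.105]
orientation: [3.14, 0.005, -3.135]
contact_force: [5.6, 3.6, -1.0]
finger_gap: 0.0578
```

Call:
drive_tool(plan=[[[0,0,-0.0002],[0,0,-8.4]],[[0,0,-0.0004],[0,0,-16.8]],[[0,0,-0.0006],[0,0,-25.2]],[[0,0,-0.0008],[0,0,-33.6]],[[0,0,-0.001],[0,0,-42]]])

```text
time: 5.3
eef_pos: [0.5943, 0.0609, 0.1058]
orientation: [-3.14, 0.004, -2.401]
contact_force: [4.7, 4.0, -1.6]
finger_gap: 0.0575
```

Call:
drive_tool(plan=[[[0,0,-0.0002],[0,0,-8.4]],[[0,0,-0.0004],[0,0,-16.8]],[[0,0,-0.0006],[0,0,-25.2]],[[0,0,-0.0008],[0,0,-33.6]],[[0,0,-0.001],[0,0,-42]]])

```text
time: 5.8
eef_pos: [0.5942, 0.0611, 0.1069]
orientation: [-3.138, 0.002, -1.668]
contact_force: [4.9, 3.7, -0.4]
finger_gap: 0.0576
```

Call:
drive_tool(plan=[[[0,0,-0.0002],[0,0,-8.4]],[[0,0,-0.0004],[0,0,-16.8]],[[0,0,-0.0006],[0,0,-25.2]],[[0,0,-0.0008],[0,0,-33.6]],[[0,0,-0.001],[0,0,-42]]])

```text
time: 6.3
eef_pos: [0.5945, 0.0606, 0.1079]
orientation: [-3.137, -0.002, -0.936]
contact_force: [6.3, 2.6, -1.3]
finger_gap: 0.0579
```

Call:
drive_tool(plan=[[[0,0,-0.0002],[0,0,-8.4]],[[0,0,-0.0004],[0,0,-16.8]],[[0,0,-0.0006],[0,0,-25.2]],[[0,0,-0.0008],[0,0,-33.6]],[[0,0,-0.001],[0,0,-42]]])

```text
time: 6.8
eef_pos: [0.5932, 0.0608, 0.1085]
orientation: [-3.14, -0.002, -0.202]
contact_force: [1.9, 2.0, -0.4]
finger_gap: 0.0574
```

```bash
python3 - <<'E'
from h import *
s=st();print(s["joint_pos"],s["torque"])
b=pic("side","d_side")
crop(b,240,170,340,230,8,"d2")
E
```

```text
t 6.8 tcp [0.5932 0.0608 0.1085] rpy [-179.8876   -0.1007  -11.5913] F [ 1.8942  2.021  -0.3763] gap 0.0574
[ 0.1015  0.4203 -0.0673  1.0809  0.0013 -2.8378] [ 0.491  -0.2091  0.015 ]
```

View pics/d2.png

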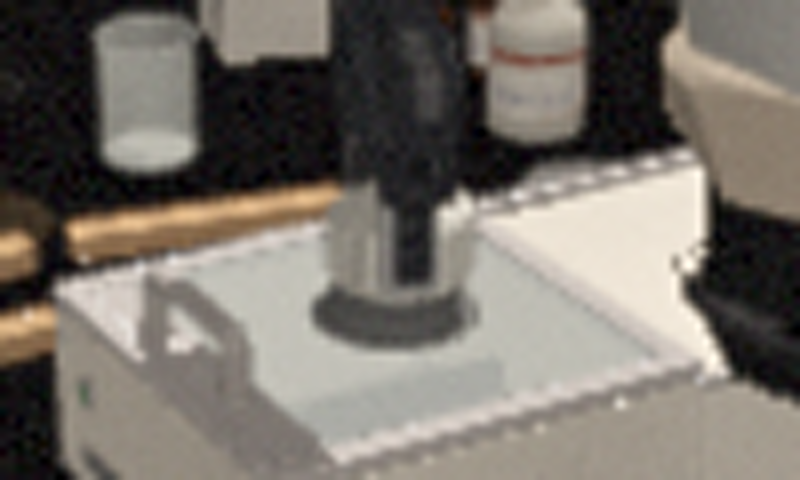

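Call:
drive_tool(plan=[[[0,0,0],[0,0,0]],[[0,0,0],[0,0,0]],[[0,0,0],[0,0,0]],[[0,0,0],[0,0,0]],[[0,0,0],[0,0,8.4]]], jaw=1)

```text
time: 7.35
eef_pos: [0.5922, 0.06, 0.1078]
orientation: [3.142, 0.0, -0.357]
contact_force: [-1.5, 0.7, -1.1]
finger_gap: 0.0854
```

Call:
drive_tool(plan=[[[0,0,0],[0,0,8.4]],[[0,0,0],[0,0,16.8]],[[0,0,0],[0,0,25.2]],[[0,0,0],[0,0,33.6]],[[0,0,0],[0,0,42]]])

```text
time: 7.85
eef_pos: [0.5922, 0.06, 0.1078]
orientation: [3.142, 0.0, -1.096]
contact_force: [1.0, -0.2, -0.1]
finger_gap: 0.0854
```

Call:
drive_tool(plan=[[[0,0,0],[0,0,8.4]],[[0,0,0],[0,0,16.8]],[[0,0,0],[0,0,25.2]],[[0,0,0],[0,0,33.6]],[[0,0,0],[0,0,42]]])

```text
time: 8.35
eef_pos: [0.5922, 0.06, 0.1078]
orientation: [3.141, 0.0, -1.829]
contact_force: [-0.1, 0.2, -0.5]
finger_gap: 0.0852
```

Call:
drive_tool(plan=[[[0,0,0],[0,0,8.4]],[[0,0,0],[0,0,16.8]],[[0,0,0],[0,0,25.2]],[[0,0,0],[0,0,33.6]],[[0,0,0],[0,0,42]]])

```text
time: 8.85
eef_pos: [0.5922, 0.0599, 0.1078]
orientation: [3.142, -0.0, -2.562]
contact_force: [-0.8, 0.2, 0.4]
finger_gap: 0.0852
```

Call:
drive_tool(plan=[[[0,0,0],[0,0,8.4]],[[0,0,0],[0,0,16.8]],[[0,0,0],[0,0,25.2]],[[0,0,0],[0,0,33.6]],[[0,0,0],[0,0,42]]])

```text
time: 9.35
eef_pos: [0.5922, 0.06, 0.1078]
orientation: [3.142, -0.0, 2.988]
contact_force: [-0.1, -0.5, 0.1]
finger_gap: 0.0854
```

Call:
drive_tool(plan=[[[0,0,0],[0,0,8.4]],[[0,0,0],[0,0,16.8]],[[0,0,0],[0,0,25.2]],[[0,0,0],[0,0,33.6]],[[0,0,0],[0,0,42]]])

```text
time: 9.85
eef_pos: [0.5922, 0.06, 0.1078]
orientation: [-3.142, -0.0, 2.255]
contact_force: [-0.4, -0.0, 0.1]
finger_gap: 0.0852
```

Call:
drive_tool(plan=[[[0,0,0],[0,0,8.4]],[[0,0,0],[0,0,16.8]],[[0,0,0],[0,0,25.2]],[[0,0,0],[0,0,33.6]],[[0,0,0],[0,0,42]]])

```text
time: 10.35
eef_pos: [0.5922, 0.06, 0.1078]
orientation: [-3.141, 0.0, 1.522]
contact_force: [-0.3, 0.0, 0.2]
finger_gap: 0.0856
```

Call:
drive_tool(plan=[[[0,0,0],[0,0,8.4]],[[0,0,0],[0,0,16.8]],[[0,0,0],[0,0,25.2]],[[0,0,0],[0,0,33.6]],[[0,0,0],[0,0,42]]])

```text
time: 10.85
eef_pos: [0.5922, 0.06, 0.1078]
orientation: [-3.142, 0.0, 0.789]
contact_force: [0.8, 0.7, 0.6]
finger_gap: 0.0856
```

```bash
python3 - <<'E'
from h import *
s=st();print(s["joint_pos"],s["torque"])
to([.5935,.0610,.1095],12)
E
```

```text
t 10.85 tcp [0.5922 0.06   0.1078] rpy [-179.9983    0.0022   45.2188] F [0.7694 0.7356 0.6439] gap 0.0856
[ 0.1009  0.4208 -0.0686  1.0815 -0.      2.4533] [0.0215 0.0093 0.0007]
shift [ 0.0016  0.0002 -0.0017] turn [-0.001   0.0027 33.2188]
```

Call:
drive_tool(plan=[[[0.0013,0,0],[0,0,8.3]],[[0.0013,0,0],[0,0,16.6]],[[0.0013,0,0],[0,0,24.9]],[[0.0013,0,0],[0,0,33]],[[0.0013,0,0],[0,0,33]]])

```text
time: 11.35
eef_pos: [0.5931, 0.0609, 0.1078]
orientation: [-3.142, 0.0, 0.217]
contact_force: [0.7, 0.7, -0.9]
finger_gap: 0.0854
```

Call:
drive_tool(plan=[[[0,0,0],[0,0,0]],[[0,0,0],[0,0,0]],[[0,0,0],[0,0,0]],[[0,0,0],[0,0,0]],[[0,0,0],[0,0,0]]], jaw=0.3)

```text
time: 11.85
eef_pos: [0.5932, 0.0611, 0.108]
orientation: [-3.141, -0.0, 0.221]
contact_force: [-0.4, 0.8, 2.3]
finger_gap: 0.0578
```

Call:
drive_tool(plan=[[[0,0,-0.0002],[0,0,-8.4]],[[0,0,-0.0004],[0,0,-16.8]],[[0,0,-0.0006],[0,0,-25.2]],[[0,0,-0.0008],[0,0,-33.6]],[[0,0,-0.001],[0,0,-42]]])

```text
time: 12.35
eef_pos: [0.5934, 0.0608, 0.1089]
orientation: [3.141, -0.0, 0.96]
contact_force: [0.1, -0.6, 2.4]
finger_gap: 0.0582
```

Call:
drive_tool(plan=[[[0,0,-0.0002],[0,0,-8.4]],[[0,0,-0.0004],[0,0,-16.8]],[[0,0,-0.0006],[0,0,-25.2]],[[0,0,-0.0008],[0,0,-33.6]],[[0,0,-0.001],[0,0,-42]]])

```text
time: 12.85
eef_pos: [0.5935, 0.0608, 0.11]
orientation: [3.141, 0.0, 1.693]
contact_force: [0.8, -0.2, 1.5]
finger_gap: 0.0579
```

Call:
drive_tool(plan=[[[0,0,-0.0002],[0,0,-8.4]],[[0,0,-0.0004],[0,0,-16.8]],[[0,0,-0.0006],[0,0,-25.2]],[[0,0,-0.0008],[0,0,-33.6]],[[0,0,-0.001],[0,0,-42]]])

```text
time: 13.35
eef_pos: [0.5937, 0.0609, 0.111]
orientation: [3.141, 0.001, 2.426]
contact_force: [1.5, -0.2, 0.9]
finger_gap: 0.0579
```

Call:
drive_tool(plan=[[[0,0,-0.0002],[0,0,-8.4]],[[0,0,-0.0004],[0,0,-16.8]],[[0,0,-0.0006],[0,0,-25.2]],[[0,0,-0.0008],[0,0,-33.6]],[[0,0,-0.001],[0,0,-42]]])

```text
time: 13.85
eef_pos: [0.5947, 0.0609, 0.1122]
orientation: [-3.141, 0.003, -3.124]
contact_force: [4.5, 0.9, 0.1]
finger_gap: 0.0577
```

Call:
drive_tool(plan=[[[0,0,-0.0002],[0,0,-8.4]],[[0,0,-0.0004],[0,0,-16.8]],[[0,0,-0.0006],[0,0,-25.2]],[[0,0,-0.0008],[0,0,-33.6]],[[0,0,-0.001],[0,0,-42]]])

```text
time: 14.35
eef_pos: [0.5942, 0.0616, 0.1131]
orientation: [-3.141, 0.002, -2.391]
contact_force: [3.7, 2.9, -0.8]
finger_gap: 0.0577
```

Call:
drive_tool(plan=[[[0,0,-0.0002],[0,0,-8.4]],[[0,0,-0.0004],[0,0,-16.8]],[[0,0,-0.0006],[0,0,-25.2]],[[0,0,-0.0008],[0,0,-33.6]],[[0,0,-0.001],[0,0,-42]]])

```text
time: 14.85
eef_pos: [0.5932, 0.061, 0.1137]
orientation: [-3.142, -0.0, -1.658]
contact_force: [0.4, 0.6, 0.4]
finger_gap: 0.0576
```

Call:
drive_tool(plan=[[[0,0,-0.0002],[0,0,-8.4]],[[0,0,-0.0004],[0,0,-16.8]],[[0,0,-0.0006],[0,0,-25.2]],[[0,0,-0.0008],[0,0,-33.6]],[[0,0,-0.001],[0,0,-42]]])

```text
time: 15.35
eef_pos: [0.5932, 0.0609, 0.1148]
orientation: [3.142, -0.0, -0.925]
contact_force: [-0.1, -0.4, 0.7]
finger_gap: 0.0577
```

Call:
drive_tool(plan=[[[0,0,-0.0002],[0,0,-8.4]],[[0,0,-0.0004],[0,0,-16.8]],[[0,0,-0.0006],[0,0,-25.2]],[[0,0,-0.0008],[0,0,-33.6]],[[0,0,-0.001],[0,0,-42]]])

```text
time: 15.85
eef_pos: [0.593, 0.0609, 0.1157]
orientation: [3.141, 0.0, -0.192]
contact_force: [-0.3, 0.3, 0.6]
finger_gap: 0.0576
```

```bash
python3 - <<'E'
from h import *
s=st();print(s["joint_pos"],s["torque"])
b=pic("side","e_side")
crop(b,240,170,340,230,8,"e2")
E
```

```text
t 15.85 tcp [0.593  0.0609 0.1157] rpy [179.9856   0.0173 -10.9985] F [-0.2519  0.3359  0.6003] gap 0.0576
[ 0.1024  0.4169 -0.0534  1.1009 -0.0002 -2.8473] [ 0.0116 -0.0132  0.0078]
```

View pics/e2.png

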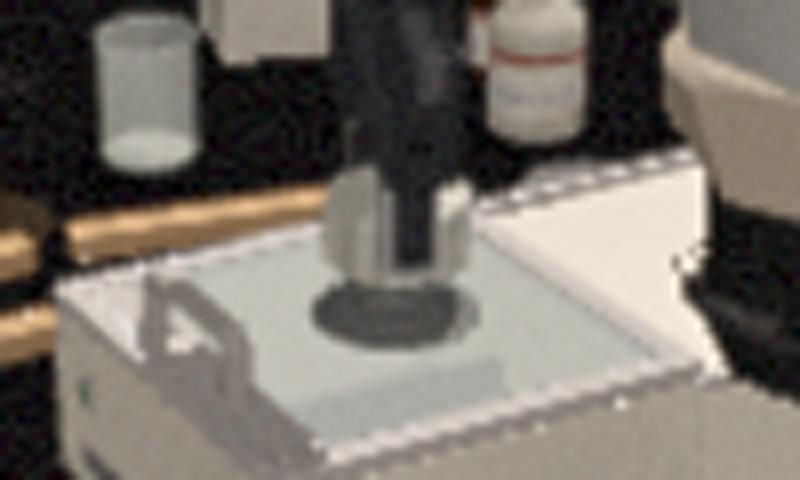

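Call:
drive_tool(plan=[[[0,0,0],[0,0,0]],[[0,0,0],[0,0,0]],[[0,0,0],[0,0,0]],[[0,0,0],[0,0,0]],[[0,0,0],[0,0,8.4]]], jaw=1)

```text
time: 16.4
eef_pos: [0.5931, 0.061, 0.1158]
orientation: [-3.142, 0.0, -0.347]
contact_force: [0.4, 0.2, 0.1]
finger_gap: 0.0853
```

Call:
drive_tool(plan=[[[0,0,0],[0,0,8.4]],[[0,0,0],[0,0,16.8]],[[0,0,0],[0,0,25.2]],[[0,0,0],[0,0,33.6]],[[0,0,0],[0,0,42]]])

```text
time: 16.9
eef_pos: [0.5931, 0.061, 0.1158]
orientation: [3.142, 0.0, -1.085]
contact_force: [-0.9, 0.6, -0.1]
finger_gap: 0.0857
```

Call:
drive_tool(plan=[[[0,0,0],[0,0,8.4]],[[0,0,0],[0,0,16.8]],[[0,0,0],[0,0,25.2]],[[0,0,0],[0,0,33.6]],[[0,0,0],[0,0,42]]])

```text
time: 17.4
eef_pos: [0.5931, 0.061, 0.1159]
orientation: [3.142, 0.0, -1.818]
contact_force: [0.4, 0.2, 0.5]
finger_gap: 0.0855
```

Call:
drive_tool(plan=[[[0,0,0],[0,0,8.4]],[[0,0,0],[0,0,16.8]],[[0,0,0],[0,0,25.2]],[[0,0,0],[0,0,33.6]],[[0,0,0],[0,0,33.6]]])

```text
time: 17.9
eef_pos: [0.5931, 0.061, 0.1158]
orientation: [3.142, 0.0, -2.401]
contact_force: [-0.6, -0.2, 0.6]
finger_gap: 0.0855
```

Call:
drive_tool(plan=[[[0,0,0],[0,0,0]],[[0,0,0],[0,0,0]],[[0,0,0],[0,0,0]],[[0,0,0],[0,0,0]],[[0,0,0],[0,0,0]]], jaw=0.3)

```text
time: 18.4
eef_pos: [0.5932, 0.061, 0.116]
orientation: [-3.142, 0.0, -2.397]
contact_force: [0.1, 0.2, 2.0]
finger_gap: 0.0573
```

Call:
drive_tool(plan=[[[0,0,-0.0002],[0,0,-8.4]],[[0,0,-0.0004],[0,0,-16.8]],[[0,0,-0.0006],[0,0,-25.2]],[[0,0,-0.0008],[0,0,-33.6]],[[0,0,-0.001],[0,0,-42]]])

```text
time: 18.9
eef_pos: [0.5933, 0.061, 0.1169]
orientation: [-3.141, 0.0, -1.658]
contact_force: [0.8, -0.2, 1.9]
finger_gap: 0.0574
```

Call:
drive_tool(plan=[[[0,0,-0.0002],[0,0,-8.4]],[[0,0,-0.0004],[0,0,-16.8]],[[0,0,-0.0006],[0,0,-25.2]],[[0,0,-0.0008],[0,0,-33.6]],[[0,0,-0.001],[0,0,-42]]])

```text
time: 19.4
eef_pos: [0.5934, 0.0609, 0.1179]
orientation: [-3.141, -0.0, -0.925]
contact_force: [0.4, -0.4, 1.8]
finger_gap: 0.0576
```

Call:
drive_tool(plan=[[[0,0,-0.0002],[0,0,-8.4]],[[0,0,-0.0004],[0,0,-16.8]],[[0,0,-0.0006],[0,0,-25.2]],[[0,0,-0.0008],[0,0,-33.6]],[[0,0,-0.001],[0,0,-42]]])

```text
time: 19.9
eef_pos: [0.5936, 0.061, 0.119]
orientation: [-3.141, -0.001, -0.192]
contact_force: [0.2, -0.1, 1.6]
finger_gap: 0.0578
```

Call:
drive_tool(plan=[[[0,0,-0.001],[0,0,0]],[[0,0,-0.002],[0,0,0]],[[0,0,-0.004],[0,0,0]],[[0,0,-0.006],[0,0,0]],[[0,0,-0.008],[0,0,0]]])

```text
time: 20.4
eef_pos: [0.5931, 0.061, 0.127]
orientation: [-3.142, 0.0, -0.199]
contact_force: [-0.6, -0.5, -0.2]
finger_gap: 0.0573
```

```bash
python3 - <<'E'
from h import *
s=st();print(s["joint_pos"],s["torque"])
b=pic("side","f_side")
crop(b,240,170,340,230,8,"f2")
E
```

```text
t 20.4 tcp [0.5931 0.061  0.127 ] rpy [-179.997     0.0047  -11.426 ] F [-0.6148 -0.454  -0.2077] gap 0.0573
[ 0.1024  0.4092 -0.0349  1.1268  0.0001 -2.8397] [-0.0225 -0.0287  0.0339]
```

View pics/f2.png

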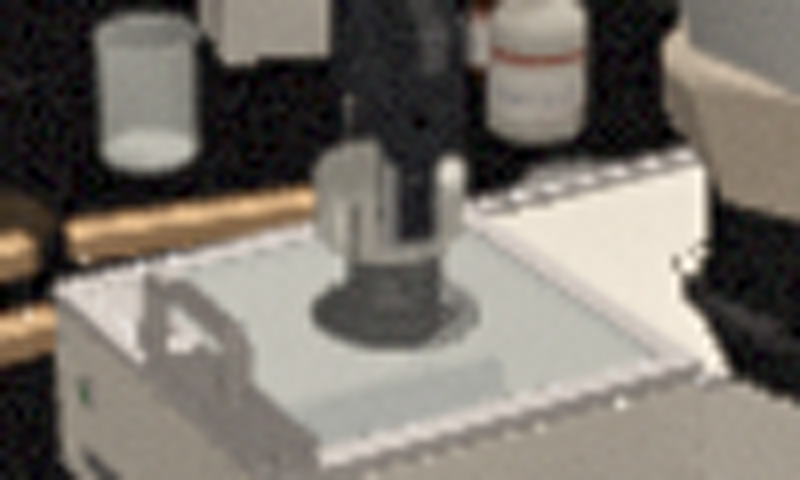

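Call:
drive_tool(plan=[[[0,0,-0.02],[0,0,0]],[[0,0,-0.04],[0,0,0]],[[0,0,-0.06],[0,0,0]],[[0,0,-0.07],[0,0,0]],[[0,0,-0.07],[0,0,0]]], grip_force=40)

```text
time: 20.95
eef_pos: [0.5938, 0.0611, 0.1982]
orientation: [-3.141, -0.002, -0.199]
contact_force: [0.4, -0.3, -1.1]
finger_gap: 0.0574
```

```bash
python3 - <<'E'
from h import *
s=st();to([.432,.045,.15],-6)
for u in (240,285,330):
  for v in (255,258,261,264): print(u,v,ray("top",u,v,0)[:2],cv2.imread("pics/a_top.png")[v,u])
E
```

```text
t 20.95 tcp [0.5938 0.0611 0.1982] rpy [-179.9525   -0.133   -11.381 ] F [ 0.3541 -0.2564 -1.0667] gap 0.0574
shift [-0.1556  0.0477  0.0478] turn [-0.0412 -0.1351 -5.3809]
240 255 [0.3981 0.2002] [20 18 19]
240 258 [0.3892 0.2005] [153 169 176]
240 261 [0.3802 0.2007] [156 172 181]
240 264 [0.3713 0.2009] [154 171 179]
285 255 [0.3941 0.0651] [34 35 37]
285 258 [0.3851 0.0654] [157 172 182]
285 261 [0.3762 0.0656] [157 170 182]
285 264 [0.3672 0.0659] [156 170 181]
330 255 [ 0.3901 -0.0701] [151 165 174]
330 258 [ 0.3811 -0.0697] [156 172 180]
330 261 [ 0.3721 -0.0694] [159 175 184]
330 264 [ 0.3632 -0.0691] [154 170 179]
```

Call:
drive_tool(plan=[[[-0.05,0.015,0],[0,0,0]],[[-0.095,0.029,0.01],[0,0,0]],[[-0.13,0.04,0.025],[0,0,-5]],[[-0.15,0.046,0.045],[0,0,-5]],[[-0.1575,0.0477,0.05],[0,0,-5]]])

```text
time: 21.45
eef_pos: [0.4256, 0.0448, 0.1447]
orientation: [3.141, 0.004, -0.111]
contact_force: [-0.0, 0.2, 0.0]
finger_gap: 0.0573
```

```bash
python3 - <<'E'
from h import *
s=st();to([.430,.045,.01],-6)
E
```

```text
t 21.45 tcp [0.4256 0.0448 0.1447] rpy [179.9531   0.2411  -6.3872] F [-0.0229  0.1853  0.0065] gap 0.0573
shift [ 0.005  -0.0008  0.1347] turn [ 0.0461  0.2413 -0.3871]
```

Call:
drive_tool(plan=[[[0,0,0.03],[0,0,0]],[[0,0,0.06],[0,0,0]],[[0,0,0.09],[0,0,0]],[[0,0,0.11],[0,0,0]],[[0,0,0.12],[0,0,0]]])

```text
time: 21.95
eef_pos: [0.4291, 0.0453, 0.0251]
orientation: [3.141, 0.002, -0.111]
contact_force: [0.2, 0.1, -0.3]
finger_gap: 0.0569
```

Call:
drive_tool(plan=[[[0,0,0.003],[0,0,0]],[[0,0,0.006],[0,0,0]],[[0,0,0.01],[0,0,0]],[[0,0,0.013],[0,0,0]],[[0,0,0.015],[0,0,0]]])

```text
time: 22.45
eef_pos: [0.4296, 0.0453, 0.012]
orientation: [-3.141, -0.001, -0.111]
contact_force: [0.8, -0.8, 0.1]
finger_gap: 0.0571
```

```bash
python3 - <<'E'
from h import *
s=st()
b=pic("side","g_side")
crop(b,200,170,330,270,6,"g2")
E
```

```text
t 22.45 tcp [0.4296 0.0453 0.012 ] rpy [-179.986    -0.0394   -6.3653] F [ 0.825  -0.8063  0.052 ] gap 0.0571
```

View pics/g2.png

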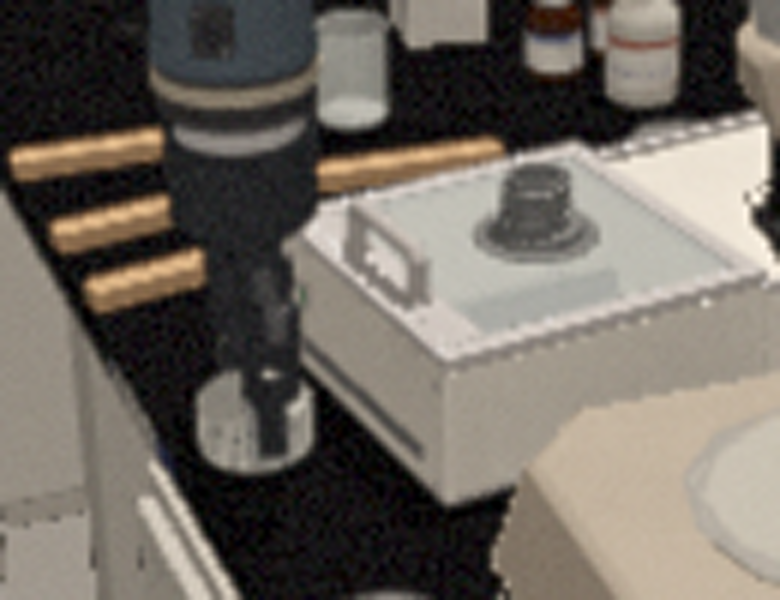

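Call:
drive_tool(plan=[[[0,0,0.001],[0,0,0]],[[0,0,0.002],[0,0,0]],[[0,0,0.003],[0,0,0]],[[0,0,0.004],[0,0,0]],[[0,0,0.005],[0,0,0]]])

```text
time: 23.0
eef_pos: [0.4293, 0.0453, 0.0068]
orientation: [-3.141, -0.0, -0.111]
contact_force: [-0.6, -0.3, -0.7]
finger_gap: 0.0571
```

Call:
drive_tool(plan=[[[0,0,0.001],[0,0,0]],[[0,0,0.002],[0,0,0]],[[0,0,0.0025],[0,0,0]],[[0,0,0.0025],[0,0,0]],[[0,0,0.0025],[0,0,0]]])

```text
time: 23.5
eef_pos: [0.4293, 0.0453, 0.0043]
orientation: [-3.142, 0.0, -0.111]
contact_force: [-0.2, -0.4, -0.3]
finger_gap: 0.0573
```

Call:
drive_tool(plan=[[[0,0,0.0005],[0,0,0]],[[0,0,0.001],[0,0,0]],[[0,0,0.0015],[0,0,0]],[[0,0,0.0015],[0,0,0]],[[0,0,0.0015],[0,0,0]]])

```text
time: 24.0
eef_pos: [0.4294, 0.0453, 0.0032]
orientation: [-3.141, -0.0, -0.111]
contact_force: [-2.1, -1.1, 6.7]
finger_gap: 0.0573
```

Call:
drive_tool(plan=[[[0,0,0],[0,0,0]],[[0,0,0],[0,0,0]],[[0,0,0],[0,0,0]],[[0,0,0],[0,0,0]],[[0,0,-0.001],[0,0,0]]], jaw=1)

```text
time: 24.5
eef_pos: [0.4292, 0.0453, 0.0037]
orientation: [-3.142, 0.0, -0.111]
contact_force: [-0.6, 0.1, -0.4]
finger_gap: 0.0853
```

Call:
drive_tool(plan=[[[0,0,-0.02],[0,0,0]],[[0,0,-0.06],[0,0,0]],[[0,0,-0.1],[0,0,0]],[[0,0,-0.14],[0,0,0]],[[0,0,-0.17],[0,0,0]]])

```text
time: 25.0
eef_pos: [0.4296, 0.0453, 0.1764]
orientation: [-3.141, -0.002, -0.111]
contact_force: [1.0, 0.1, -0.4]
finger_gap: 0.0855
```

```bash
python3 - <<'E'
from h import *
s=st()
b=pic("side","h_side")
crop(b,200,170,330,270,6,"h2")
hd=[.5821-.077*.9945,.0603-.077*.1045];print(hd)
to([*hd,.17],96);print(s["joint_pos"])
E
```

```text
t 25.0 tcp [0.4296 0.0453 0.1764] rpy [-179.9693   -0.1127   -6.3645] F [ 0.9729  0.0697 -0.3678] gap 0.0855
[0.5055234999999999, 0.0522535]
shift [ 0.0727 -0.0149  0.0107] turn [   0.2979   -0.3788 -102.3634]
[ 0.105   0.1059 -0.3237  1.1391  0.0001 -2.9256]
```

View pics/h2.png

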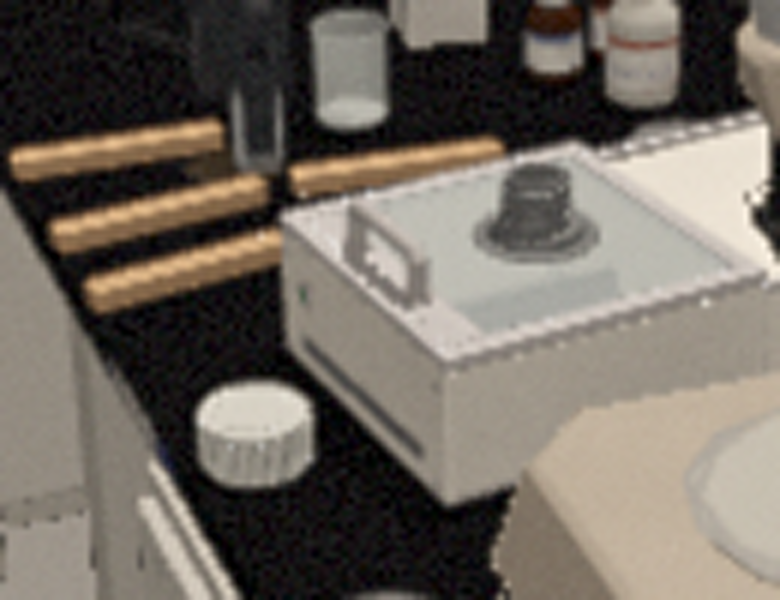

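Call:
drive_tool(plan=[[[0.02,-0.004,0],[0,0,8.4]],[[0.04,-0.008,0],[0,0,16.8]],[[0.06,-0.012,0],[0,0,25.2]],[[0.0727,-0.0149,0],[0,0,33.6]],[[0.0727,-0.0149,0],[0,0,42]]], jaw=0.5)

```text
time: 25.55
eef_pos: [0.5047, 0.0522, 0.1733]
orientation: [-3.141, -0.0, -0.85]
contact_force: [0.0, -0.3, 0.2]
finger_gap: 0.0429
```

Call:
drive_tool(plan=[[[0,0,0],[0,0,8.4]],[[0,0,0],[0,0,16.8]],[[0,0,0],[0,0,25.2]],[[0,0,0.01],[0,0,33.6]],[[0,0,0.01],[0,0,35.6]]])

```text
time: 26.05
eef_pos: [0.5025, 0.0519, 0.1626]
orientation: [3.14, 0.0, -1.471]
contact_force: [-0.3, -0.3, -1.3]
finger_gap: 0.0429
```

```bash
python3 - <<'E'
from h import *
s=st()
a=pic("top","i_top")
crop(a,230,80,350,240,3.7,"i1")
to([.5055,.0523,.099],276);print(s["joint_pos"])
E
```

```text
t 26.05 tcp [0.5025 0.0519 0.1626] rpy [179.9004   0.0052 -84.2674] F [-0.266  -0.2915 -1.2506] gap 0.0429
shift [-0.     -0.0029  0.064 ] turn [ 0.0806  0.0041 -0.2074]
[ 0.1029  0.2392 -0.1921  1.1412  0.0001 -1.5679]
```

View pics/i1.png

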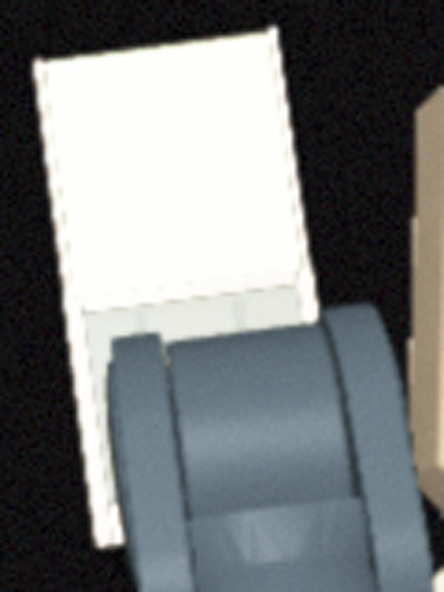

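Call:
drive_tool(plan=[[[0,-0.001,0.015],[0,0,0]],[[0,-0.002,0.03],[0,0,0]],[[0,-0.002,0.045],[0,0,0]],[[0,-0.002,0.056],[0,0,0]],[[0,-0.002,0.062],[0,0,0]]])

```text
time: 26.6
eef_pos: [0.5047, 0.0522, 0.1009]
orientation: [3.14, 0.0, -1.465]
contact_force: [-0.3, -0.5, -0.6]
finger_gap: 0.0424
```

Call:
drive_tool(plan=[[[0,0,0],[0,0,0]],[[0,0,0],[0,0,0]],[[0,0,0],[0,0,0]],[[0,0,0],[0,0,0]],[[0,0,0],[0,0,0]]], jaw=0, grip_force=40)

```text
time: 27.1
eef_pos: [0.5067, 0.0524, 0.1025]
orientation: [-3.139, 0.0, -1.465]
contact_force: [5.2, 0.9, -5.5]
finger_gap: 0.0093
```

```bash
python3 - <<'E'
from h import *
s=st()
e=np.array([*s["eef_pos"]])+.197*np.array([.9945,.1045,0]);to(e,276)
E
```

```text
t 27.1 tcp [0.5067 0.0524 0.1025] rpy [-179.8327    0.0032  -83.9582] F [ 5.1548  0.8567 -5.4681] gap 0.0093
shift [ 0.0001 -0.197   0.0006] turn [-0.1673  0.0033  0.0418]
```

Call:
drive_tool(plan=[[[0,-0.01,0],[0,0,0]],[[0,-0.03,0],[0,0,0]],[[0,-0.055,0],[0,0,0]],[[0,-0.08,0],[0,0,0]],[[0,-0.1,0],[0,0,0]]])

```text
time: 27.6
eef_pos: [0.6049, 0.0627, 0.1025]
orientation: [3.14, 0.0, -1.465]
contact_force: [-5.9, -1.9, 8.0]
finger_gap: 0.009
```

Call:
drive_tool(plan=[[[0,-0.02,0],[0,0,0]],[[0,-0.04,0],[0,0,0]],[[0,-0.06,0],[0,0,0]],[[0,-0.08,0],[0,0,0]],[[0,-0.09,0],[0,0,0]]])

```text
time: 28.1
eef_pos: [0.6949, 0.0722, 0.1025]
orientation: [3.141, -0.0, -1.465]
contact_force: [-4.6, -0.7, 6.4]
finger_gap: 0.009
```

Call:
drive_tool(plan=[[[0,-0.003,0],[0,0,0]],[[0,-0.006,0],[0,0,0]],[[0,-0.008,0],[0,0,0]],[[0,-0.009,0],[0,0,0]],[[0,-0.009,0],[0,0,0]]])

```text
time: 28.6
eef_pos: [0.7007, 0.0728, 0.1024]
orientation: [3.137, 0.0, -1.465]
contact_force: [-12.1, -2.1, 8.5]
finger_gap: 0.0093
```

```bash
python3 - <<'E'
from h import *
s=st();d=s["eef_pos"]-np.array([.5067,.0524,.1025]);print(d,np.dot(d[:2],[.9945,.1045]))
a=pic("top","j_top");b=pic("side","j_side")
crop(b,200,130,360,250,5,"j2")
E
```

```text
t 28.6 tcp [0.7007 0.0728 0.1024] rpy [179.7365   0.0009 -83.9605] F [-12.0778  -2.0531   8.5427] gap 0.0093
[ 0.194   0.0204 -0.0001] 0.19509947693083873
```

View pics/j2.png

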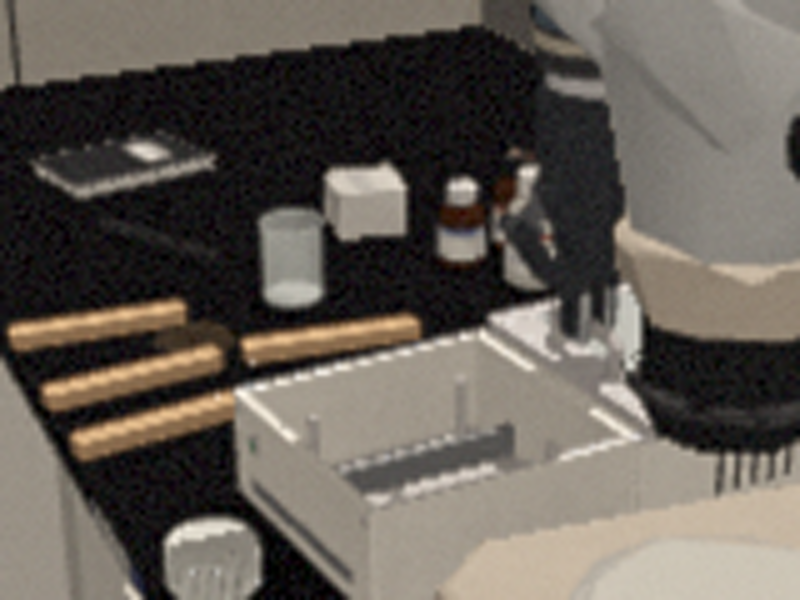

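Call:
drive_tool(plan=[[[0,0.003,0],[0,0,0]],[[0,0.003,0],[0,0,0]],[[0,0.003,0],[0,0,0]],[[0,0.003,-0.03],[0,0,0]],[[0,0.003,-0.08],[0,0,0]]], jaw=0.5)

```text
time: 29.2
eef_pos: [0.6985, 0.0727, 0.1791]
orientation: [3.135, 0.0, -1.465]
contact_force: [0.7, 0.2, 0.7]
finger_gap: 0.0427
```

```bash
python3 - <<'E'
from h import *
to([.55,.30,.19],229);s=st();print(s["joint_pos"])
E
```

```text
shift [-0.2417  0.1239 -0.01  ] turn [ 0.3545 -0.1456 47.0368]
t 29.2 tcp [0.6985 0.0727 0.1791] rpy [179.6275   0.0077 -83.9631] F [0.7333 0.1581 0.6601] gap 0.0427
[ 0.1036  0.5753  0.3844  1.3864  0.0001 -1.5725]
```

Call:
drive_tool(plan=[[[-0.045,0.023,-0.01],[0,0,8.4]],[[-0.09,0.046,-0.01],[0,0,16.8]],[[-0.135,0.069,-0.01],[0,0,25.2]],[[-0.18,0.092,-0.01],[0,0,33.6]],[[-0.225,0.116,-0.01],[0,0,42]]])

```text
time: 29.7
eef_pos: [0.5635, 0.2812, 0.1921]
orientation: [-3.141, 0.001, -2.201]
contact_force: [0.4, -0.0, -0.1]
finger_gap: 0.0428
```

```bash
python3 - <<'E'
from h import *
s=st();a=pic("top","k_top")
crop(a,130,80,350,270,3.6,"k1")
for q in sticks(a):print(np.array(q[:5]),np.array(q[5]))
to([.622,.254,.10],181.5)
E
```

```text
t 29.7 tcp [0.5635 0.2812 0.1921] rpy [-179.9846    0.0527 -126.0892] F [ 0.4455 -0.0213 -0.1377] gap 0.0428
[0.6221 0.2539 0.6219 0.2538 1.4843] [139.5601  19.551 ]
shift [-0.011  -0.0698  0.0921] turn [ 0.1978  0.0101 51.7535]
```

View pics/k1.png

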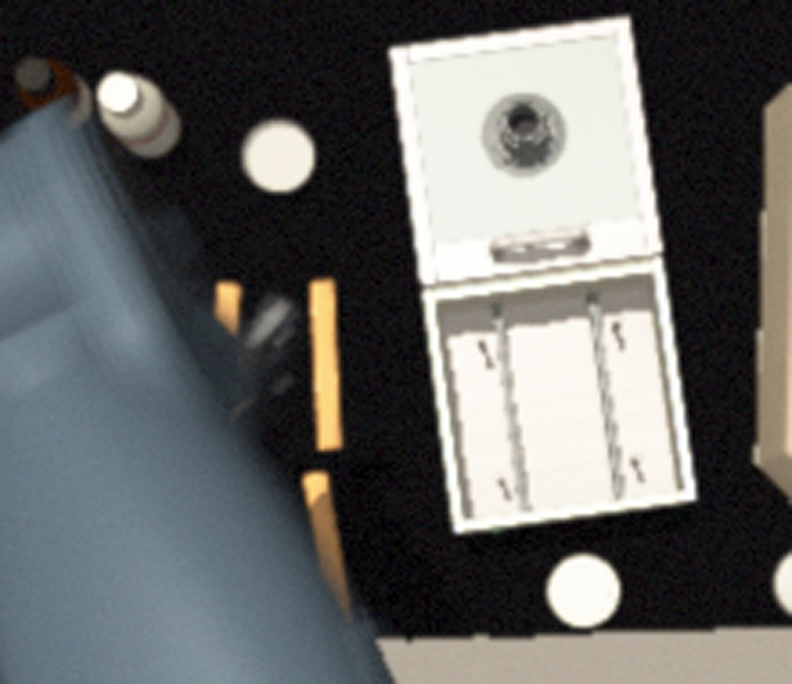

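```bash
python3 - <<'E'
from h import *
a=cv2.imread("pics/k_top.png")
crop(a,244,150,328,232,7,"k2")
E
```

```text
(no output)
```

View pics/k2.png

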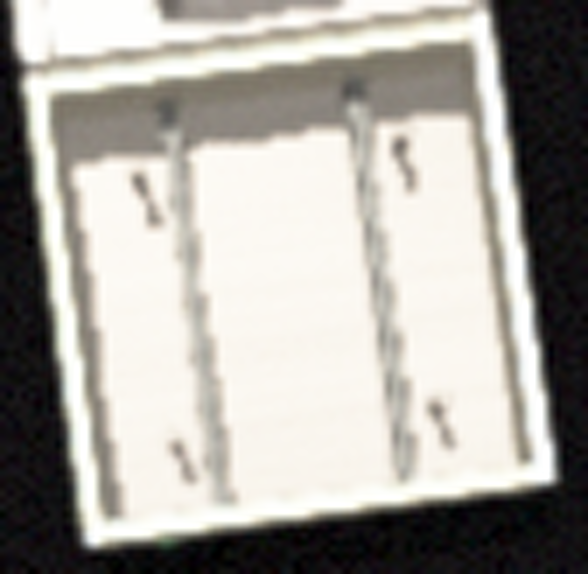

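```bash
python3 - <<'E'
from h import *
px=lambda u,v:(244+(u+.5)/7-.5,150+(v+.5)/7-.5)
pts=[((88,548),(-.095,.095,.078)),((557,480),(-.095,-.095,.078)),((50,93),(.088,.088,.078)),((475,42),(.088,-.088,.078)),((105,518),(-.088,.088,.078)),((540,462),(-.088,-.088,.078)),
((138,177),(.056,.056,.066)),((400,143),(.056,-.056,.066)),((176,443),(-.056,.056,.066)),((434,405),(-.056,-.056,.066))]
def f(q,raw=False):
    c,s=np.cos(q[2]),np.sin(q[2]);e=[]
    for (uv,p) in pts:
        w=ray("top",*px(*uv),p[2])[:2];e.append(np.array([q[0]+c*p[0]-s*p[1],q[1]+s*p[0]+c*p[1]])-w)
    return np.array(e) if raw else np.ravel(e)
r=least_squares(f,[.45,.1,0]);print(r.x,np.degrees(r.x[2]));print(f(r.x,True))
c,s=np.cos(.1046),np.sin(.1046)
for n,p in dict(A=(.04,0),B=(-.04,0),C=(0,.04),D=(0,-.04)).items(): print(n,r.x[0]+c*p[0]-s*p[1],r.x[1]+s*p[0]+c*p[1])
E
```

```text
[0.5817 0.0606 0.1057] 6.05787602405102
[[ 0.0002 -0.    ]
 [-0.0015  0.0005]
 [-0.002   0.0018]
 [ 0.0008 -0.0001]
 [-0.004   0.0009]
 [-0.0027  0.0016]
 [ 0.0031  0.0009]
 [ 0.0041 -0.0027]
 [ 0.0013  0.0015]
 [ 0.0007 -0.0043]]
A 0.621455873905913 0.06472812092242093
B 0.5418931214214723 0.05637537184803552
C 0.5774981231265 0.1003331226274485
D 0.5858508722008853 0.020770370143007935
```

Call:
drive_tool(plan=[[[-0.003,-0.02,0.02],[0,0,8.4]],[[-0.006,-0.04,0.04],[0,0,16.8]],[[-0.011,-0.068,0.06],[0,0,25.2]],[[-0.011,-0.07,0.08],[0,0,33.6]],[[-0.011,-0.07,0.092],[0,0,42]]], jaw=0.5)

```text
time: 30.25
eef_pos: [0.6282, 0.2467, 0.0978]
orientation: [-3.141, -0.002, -2.935]
contact_force: [-0.1, 0.4, 0.2]
finger_gap: 0.0425
```

Call:
drive_tool(plan=[[[0,0,0.0],[0,0,8.4]],[[0,0,0],[0,0,9.75]],[[0,0,0],[0,0,9.75]],[[0,0,0],[0,0,9.75]],[[0,0,0],[0,0,9.75]]])

```text
time: 30.75
eef_pos: [0.6279, 0.2477, 0.1003]
orientation: [3.141, 0.001, -3.096]
contact_force: [0.2, 0.1, 0.2]
finger_gap: 0.0426
```

```bash
python3 - <<'E'
from h import *
s=st();a=pic("top","l_top")
crop(a,130,80,350,270,3.6,"l1")
to([.622,.2539,.004],181.5);print(s["joint_pos"])
for q in sticks(a):print(np.array(q[:5]),np.array(q[5]))
E
```

```text
t 30.75 tcp [0.6279 0.2477 0.1003] rpy [ 179.979     0.0402 -177.3629] F [0.2419 0.0969 0.154 ] gap 0.0426
shift [0.0056 0.0064 0.0963] turn [0.0181 0.0344 1.1091]
[0.3757 0.5549 0.143  1.1581 0.0001 0.3297]
[ 0.4557  0.4454  0.4626  0.4441 -1.3743] [ 17.5852 136.7417]
```

View pics/l1.png

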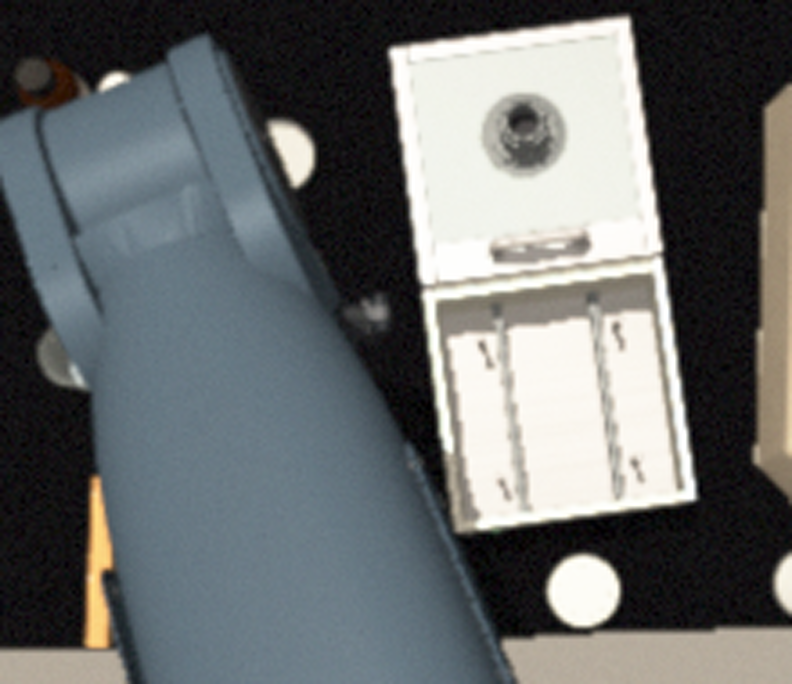

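Call:
drive_tool(plan=[[[0.0056,0.0064,0.02],[0,0,1.1]],[[0.0056,0.0064,0.045],[0,0,1.1]],[[0.0056,0.0064,0.07],[0,0,1.1]],[[0.0056,0.0064,0.088],[0,0,1.1]],[[0.0056,0.0064,0.096],[0,0,1.1]]])

```text
time: 31.3
eef_pos: [0.6208, 0.2534, 0.0022]
orientation: [-3.141, -0.002, -3.116]
contact_force: [0.5, -0.0, -0.2]
finger_gap: 0.0427
```

Call:
drive_tool(plan=[[[0,0,0],[0,0,0]],[[0,0,0],[0,0,0]],[[0,0,0],[0,0,0]],[[0,0,0],[0,0,0]],[[0,0,0],[0,0,0]]], jaw=0, grip_force=50)

```text
time: 31.8
eef_pos: [0.6223, 0.2539, 0.0047]
orientation: [3.141, 0.001, -3.117]
contact_force: [-0.6, 0.0, 3.1]
finger_gap: 0.0164
```

```bash
python3 - <<'E'
from h import *
s=st();b=pic("side","m_side");crop(b,180,130,340,250,5,"m2")
E
```

```text
t 31.8 tcp [0.6223 0.2539 0.0047] rpy [ 179.9692    0.0684 -178.588 ] F [-0.5883  0.0041  3.1106] gap 0.0164
```

View pics/m2.png

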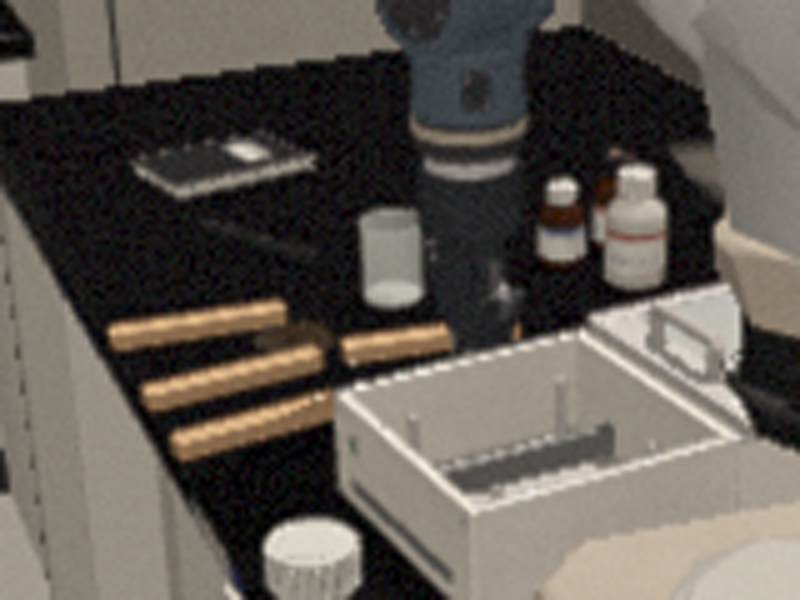

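Call:
drive_tool(plan=[[[0,0,-0.01],[0,0,0]],[[0,0,-0.035],[0,0,0]],[[0,0,-0.07],[0,0,0]],[[0,0,-0.11],[0,0,0]],[[0,0,-0.14],[0,0,0]]])

```text
time: 32.35
eef_pos: [0.6222, 0.2538, 0.1471]
orientation: [3.141, 0.002, -3.117]
contact_force: [0.1, 0.3, -0.0]
finger_gap: 0.0166
```

```bash
python3 - <<'E'
from h import *
s=st();to([.6223,.0646,.145],96)
E
```

```text
t 32.35 tcp [0.6222 0.2538 0.1471] rpy [ 179.9493    0.1166 -178.5864] F [ 0.1474  0.3285 -0.0074] gap 0.0166
shift [ 0.0045 -0.1892  0.002 ] turn [ 0.1279  0.0563 85.4136]
```

Call:
drive_tool(plan=[[[0,-0.025,0],[0,0,8.4]],[[0.001,-0.06,0],[0,0,16.8]],[[0.002,-0.1,0],[0,0,25.2]],[[0.003,-0.14,0],[0,0,33.6]],[[0.0045,-0.17,0],[0,0,42]]])

```text
time: 32.85
eef_pos: [0.6213, 0.0815, 0.1447]
orientation: [3.141, 0.0, 2.426]
contact_force: [0.3, -0.5, -0.7]
finger_gap: 0.0165
```

```bash
python3 - <<'E'
from h import *
s=st();to([.6223,.0646,.145],96)
E
```

```text
t 32.85 tcp [0.6213 0.0815 0.1447] rpy [179.9889   0.0273 139.0231] F [ 0.2769 -0.461  -0.7029] gap 0.0165
shift [-0.0119 -0.0121 -0.0003] turn [ 0.0209  0.0219 43.0231]
```

Call:
drive_tool(plan=[[[-0.006,-0.006,0],[0,0,8.5]],[[-0.012,-0.012,0],[0,0,17]],[[-0.012,-0.012,0],[0,0,25.5]],[[-0.012,-0.012,0],[0,0,34]],[[-0.012,-0.012,0],[0,0,42.5]]])

```text
time: 33.35
eef_pos: [0.6228, 0.0665, 0.1446]
orientation: [3.141, -0.0, 1.685]
contact_force: [-0.1, 0.4, -0.3]
finger_gap: 0.0161
```

Call:
drive_tool(plan=[[[0,0,0.01],[0,0,0]],[[0,0,0.02],[0,0,0]],[[0,0,0.03],[0,0,0]],[[0,0,0.035],[0,0,0]],[[0,0,0.035],[0,0,0]]])

```text
time: 33.85
eef_pos: [0.6221, 0.0667, 0.1075]
orientation: [-3.139, -0.0, 1.693]
contact_force: [-0.5, 0.8, 0.1]
finger_gap: 0.0162
```

```bash
python3 - <<'E'
from h import *
s=st();to([.6223,.0646,.037],96)
b=pic("side","n_side");crop(b,220,130,340,220,6.5,"n2")
E
```

```text
t 33.85 tcp [0.6221 0.0667 0.1075] rpy [-179.8751   -0.0066   96.9808] F [-0.512   0.8448  0.1327] gap 0.0162
shift [-0.0021  0.0001  0.0705] turn [-0.125  -0.0055  0.9808]
```

View pics/n2.png

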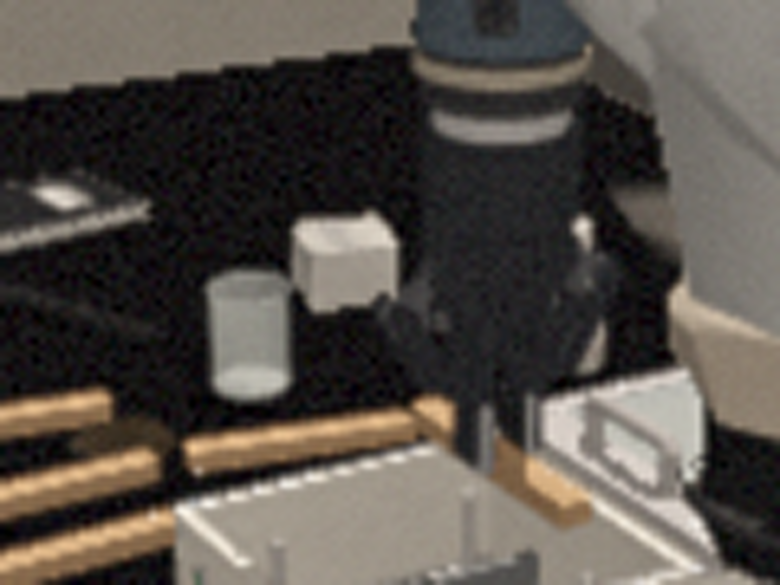

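Call:
drive_tool(plan=[[[-0.002,0,0.0],[0,0,1]],[[-0.002,0,0.02],[0,0,1]],[[-0.002,0,0.04],[0,0,1]],[[-0.002,0,0.055],[0,0,1]],[[-0.002,0,0.064],[0,0,1]]])

```text
time: 34.4
eef_pos: [0.6228, 0.0646, 0.0441]
orientation: [-3.141, -0.0, 1.674]
contact_force: [0.1, 0.3, -0.2]
finger_gap: 0.0163
```

Call:
drive_tool(plan=[[[0,0,0.002],[0,0,0]],[[0,0,0.004],[0,0,0]],[[0,0,0.006],[0,0,0]],[[0,0,0.007],[0,0,0]],[[0,0,0.007],[0,0,0]]])

```text
time: 34.9
eef_pos: [0.6232, 0.0648, 0.0382]
orientation: [3.141, -0.0, 1.674]
contact_force: [-0.3, 0.8, -0.3]
finger_gap: 0.0162
```

Call:
drive_tool(plan=[[[0,0,0.001],[0,0,0]],[[0,0,0.002],[0,0,0]],[[0,0,0.003],[0,0,0]],[[0,0,0.003],[0,0,0]],[[0,0,0.003],[0,0,0]]])

```text
time: 35.4
eef_pos: [0.623, 0.0648, 0.0348]
orientation: [-3.142, -0.0, 1.674]
contact_force: [0.5, 0.2, -0.5]
finger_gap: 0.0164
```

Call:
drive_tool(plan=[[[0,0,0.0005],[0,0,0]],[[0,0,0.001],[0,0,0]],[[0,0,0.001],[0,0,0]],[[0,0,0.001],[0,0,0]],[[0,0,0.001],[0,0,0]]])

```text
time: 35.9
eef_pos: [0.6231, 0.0648, 0.0346]
orientation: [3.141, -0.0, 1.674]
contact_force: [-2.1, 0.2, 6.9]
finger_gap: 0.0165
```

Call:
drive_tool(plan=[[[0,0,0],[0,0,0]],[[0,0,0],[0,0,0]],[[0,0,0],[0,0,0]],[[0,0,0],[0,0,0]],[[0,0,-0.002],[0,0,0]]], jaw=0.38)

```text
time: 36.4
eef_pos: [0.6228, 0.0647, 0.0355]
orientation: [-3.141, -0.0, 1.674]
contact_force: [-0.6, -0.7, -0.5]
finger_gap: 0.0327
```

Call:
drive_tool(plan=[[[0,0,-0.015],[0,0,0]],[[0,0,-0.045],[0,0,0]],[[0,0,-0.08],[0,0,0]],[[0,0,-0.11],[0,0,0]],[[0,0,-0.13],[0,0,0]]])

```text
time: 36.9
eef_pos: [0.6237, 0.0648, 0.1685]
orientation: [3.139, -0.0, 1.674]
contact_force: [1.0, 0.4, 0.5]
finger_gap: 0.0324
```

```bash
python3 - <<'E'
from h import *
s=st();a=pic("top","o_top")
crop(a,130,80,350,270,3.6,"o1")
for q in sticks(a):print(np.array(q[:5]),np.array(q[5]))
to([.462,.254,.15],188.7)
E
```

```text
t 36.9 tcp [0.6237 0.0648 0.1685] rpy [179.855   -0.0045  95.912 ] F [0.9709 0.4211 0.4957] gap 0.0324
[0.4617 0.3368 0.4618 0.3367 7.1763] [141.4434  19.372 ]
[ 0.4641  0.4431  0.4642  0.4431 -3.0697] [ 19.5762 139.946 ]
[0.4615 0.2542 0.462  0.2543 8.687 ] [141.8969  19.7369]
[ 0.6224  0.3398  0.6217  0.3399 -5.3468] [ 19.6123 139.1913]
shift [ 0.2048 -0.1425  0.0204] turn [  0.2743   0.278  -92.7849]
```

View pics/o1.png

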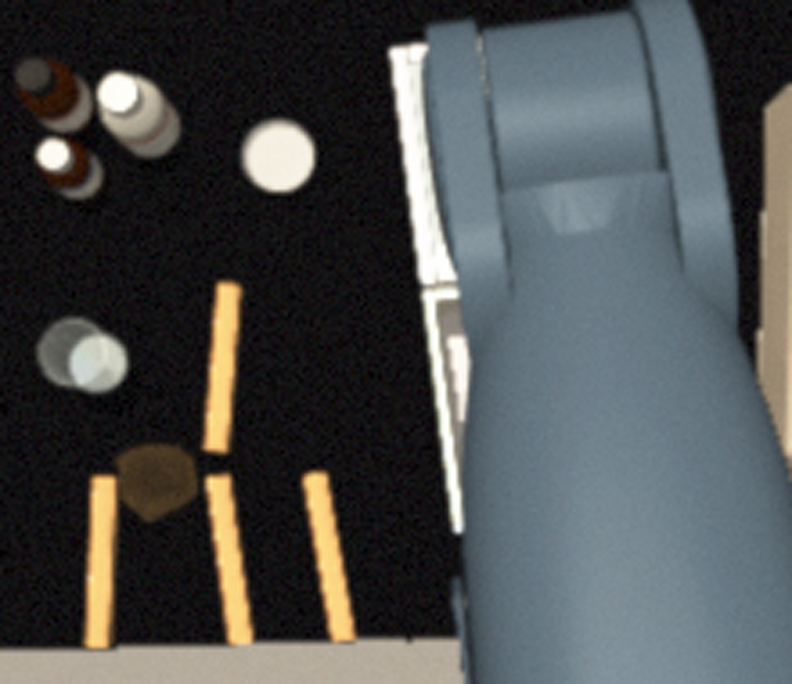

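Call:
drive_tool(plan=[[[0.04,-0.028,0],[0,0,-8.5]],[[0.08,-0.056,0],[0,0,-17]],[[0.12,-0.084,0],[0,0,-25.5]],[[0.16,-0.112,0],[0,0,-34]],[[0.2,-0.14,0.01],[0,0,-42.5]]], jaw=0.5)

```text
time: 37.45
eef_pos: [0.4625, 0.2507, 0.1568]
orientation: [3.139, 0.001, 2.421]
contact_force: [1.1, -0.0, -0.2]
finger_gap: 0.0426
```

Call:
drive_tool(plan=[[[0,0,0],[0,0,-8.5]],[[0,0,0.02],[0,0,-17]],[[0,0,0.04],[0,0,-25.5]],[[0,0,0.05],[0,0,-34]],[[0,0,0.05],[0,0,-42.5]]])

```text
time: 37.95
eef_pos: [0.4621, 0.2488, 0.1043]
orientation: [-3.14, -0.002, -3.119]
contact_force: [-0.2, -0.1, -0.9]
finger_gap: 0.0429
```

```bash
python3 - <<'E'
from h import *
s=st();to([.462,.2543,.004],188.7)
E
```

```text
t 37.95 tcp [0.4621 0.2488 0.1043] rpy [-179.9337   -0.1409 -178.7248] F [-0.1509 -0.1068 -0.9056] gap 0.0429
shift [-0.0003  0.0056  0.1003] turn [-0.0571 -0.145  -7.4247]
```

Call:
drive_tool(plan=[[[0,0.0055,0.01],[0,0,-7.6]],[[0,0.0055,0.035],[0,0,-7.6]],[[0,0.0055,0.065],[0,0,-7.6]],[[0,0.0055,0.09],[0,0,-7.6]],[[0,0.0055,0.0995],[0,0,-7.6]]])

```text
time: 38.45
eef_pos: [0.4618, 0.254, 0.0043]
orientation: [-3.141, -0.003, -2.993]
contact_force: [0.3, 0.3, 0.5]
finger_gap: 0.0431
```

Call:
drive_tool(plan=[[[0,0,0],[0,0,0]],[[0,0,0],[0,0,0]],[[0,0,0],[0,0,0]],[[0,0,0],[0,0,0]],[[0,0,0],[0,0,0]]], jaw=0)

```text
time: 38.95
eef_pos: [0.4636, 0.255, 0.0071]
orientation: [3.141, 0.001, -2.993]
contact_force: [0.5, 1.0, 2.9]
finger_gap: 0.0161
```

Call:
drive_tool(plan=[[[0,0,-0.01],[0,0,0]],[[0,0,-0.035],[0,0,0]],[[0,0,-0.07],[0,0,0]],[[0,0,-0.11],[0,0,0]],[[0,0,-0.14],[0,0,0]]])

```text
time: 39.45
eef_pos: [0.4634, 0.2549, 0.1496]
orientation: [3.141, 0.002, -2.993]
contact_force: [0.6, 0.6, -0.2]
finger_gap: 0.0164
```

```bash
python3 - <<'E'
from h import *
s=st();to([.5427,.0562,.145],96)
a=pic("top","p_top")
crop(a,130,80,350,270,3.6,"p1")
E
```

```text
t 39.45 tcp [0.4634 0.2549 0.1496] rpy [ 179.9498    0.1163 -171.4915] F [ 0.5843  0.6184 -0.1819] gap 0.0164
shift [-0.049  -0.2082  0.0045] turn [ 0.1327  0.0494 92.5085]
```

View pics/p1.png

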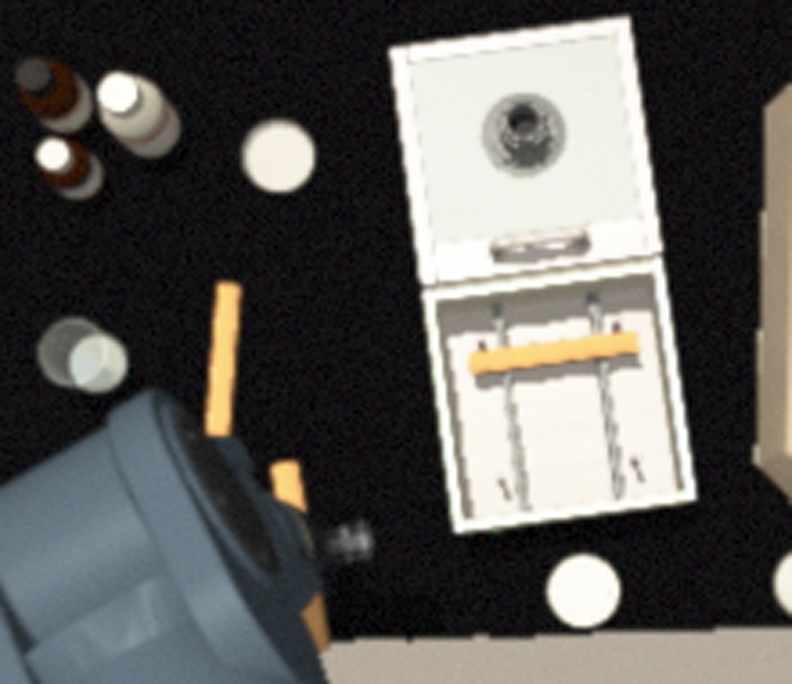

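```bash
cat >> h.py <<'E'
C0=np.array([.5819,.0604]);YA=np.radians(6.0)
def well(a,z,box=(244,150,328,232)):
    c,s=np.cos(YA),np.sin(YA);M=np.array([[c,s],[-s,c]])
    for q in sticks(a,z,box):
        print("chamber xy(mean)",M@(np.array(q[:2])-C0)*1000,"(rect)",M@(np.array(q[2:4])-C0)*1000,"ang",q[4]-6.0,q[5])
E
python3 - <<'E'
from h import *
well(cv2.imread("pics/p_top.png"),.044)
E
```

```text
chamber xy(mean) [40.6339 -0.7093] (rect) [40.1224 -1.0802] ang -90.05428153882957 (20.14246940612793, 138.1687774658203)
```

Call:
drive_tool(plan=[[[-0.01,-0.042,0],[0,0,8.5]],[[-0.02,-0.084,0],[0,0,17]],[[-0.03,-0.126,0],[0,0,25.5]],[[-0.04,-0.168,0],[0,0,34]],[[-0.049,-0.208,0],[0,0,42.5]]])

```text
time: 40.0
eef_pos: [0.5428, 0.0546, 0.1471]
orientation: [3.141, 0.001, 2.542]
contact_force: [1.2, -0.1, -0.5]
finger_gap: 0.0162
```

Call:
drive_tool(plan=[[[0,0,0],[0,0,8.5]],[[0,0,0],[0,0,17]],[[0,0,0],[0,0,25.5]],[[0,0,0],[0,0,34]],[[0,0,0],[0,0,42.5]]])

```text
time: 40.5
eef_pos: [0.5423, 0.0562, 0.1469]
orientation: [3.141, -0.0, 1.8]
contact_force: [0.0, -1.0, -0.1]
finger_gap: 0.0162
```

```bash
python3 - <<'E'
from h import *
s=st();to([.5427,.0562,.045],96)
E
```

```text
t 40.5 tcp [0.5423 0.0562 0.1469] rpy [179.9789  -0.0031 103.1458] F [ 0.0252 -0.9709 -0.0663] gap 0.0162
shift [-0.0001  0.0004  0.1019] turn [ 0.0209 -0.0044  7.1458]
```

Call:
drive_tool(plan=[[[0,0.0005,0.01],[0,0,7.1]],[[0,0.0005,0.035],[0,0,7.1]],[[0,0.0005,0.065],[0,0,7.1]],[[0,0.0005,0.09],[0,0,7.1]],[[0,0.0005,0.1],[0,0,7.1]]])

```text
time: 41.0
eef_pos: [0.5414, 0.0563, 0.0447]
orientation: [-3.139, -0.0, 1.683]
contact_force: [-0.4, -0.4, -0.0]
finger_gap: 0.0162
```

Call:
drive_tool(plan=[[[0,0,0.002],[0,0,0]],[[0,0,0.004],[0,0,0]],[[0,0,0.006],[0,0,0]],[[0,0,0.008],[0,0,0]],[[0,0,0.008],[0,0,0]]])

```text
time: 41.5
eef_pos: [0.5431, 0.0564, 0.0387]
orientation: [3.141, -0.0, 1.683]
contact_force: [-0.4, -0.1, 0.2]
finger_gap: 0.0162
```

Call:
drive_tool(plan=[[[0,0,0.001],[0,0,0]],[[0,0,0.002],[0,0,0]],[[0,0,0.002],[0,0,0]],[[0,0,0.002],[0,0,0]],[[0,0,0.002],[0,0,0]]])

```text
time: 42.0
eef_pos: [0.5431, 0.0564, 0.0371]
orientation: [3.141, -0.0, 1.683]
contact_force: [-2.6, 0.0, 7.2]
finger_gap: 0.0161
```

Call:
drive_tool(plan=[[[0,0,0],[0,0,0]],[[0,0,0],[0,0,0]],[[0,0,0],[0,0,0]],[[0,0,0],[0,0,0]],[[0,0,-0.002],[0,0,0]]], jaw=0.38)

```text
time: 42.5
eef_pos: [0.5426, 0.0564, 0.0381]
orientation: [-3.141, -0.0, 1.683]
contact_force: [-1.0, 0.0, 0.1]
finger_gap: 0.032
```

Call:
drive_tool(plan=[[[0,0,-0.015],[0,0,0]],[[0,0,-0.045],[0,0,0]],[[0,0,-0.08],[0,0,0]],[[0,0,-0.11],[0,0,0]],[[0,0,-0.12],[0,0,0]]])

```text
time: 43.0
eef_pos: [0.5443, 0.0566, 0.1616]
orientation: [3.137, -0.0, 1.683]
contact_force: [0.9, -0.3, -0.1]
finger_gap: 0.0327
```

```bash
python3 - <<'E'
from h import *
s=st();a=pic("top","q_top")
crop(a,130,80,350,270,3.6,"q1")
for q in sticks(a):print(np.array(q[:5]),np.array(q[5]))
to([.4618,.3367,.10],187.2)
E
```

```text
t 43.0 tcp [0.5443 0.0566 0.1616] rpy [179.7398  -0.005   96.4113] F [ 0.8855 -0.3005 -0.1304] gap 0.0327
[0.4618 0.3368 0.462  0.337  7.1613] [140.9875  19.7008]
[ 0.4644  0.4431  0.4642  0.4431 -2.9952] [ 19.4812 139.9345]
[ 0.6224  0.3398  0.6217  0.3399 -5.3468] [ 19.6123 139.1913]
shift [ 0.2876 -0.051   0.0614] turn [  0.2128   0.2125 -90.7904]
```

View pics/q1.png

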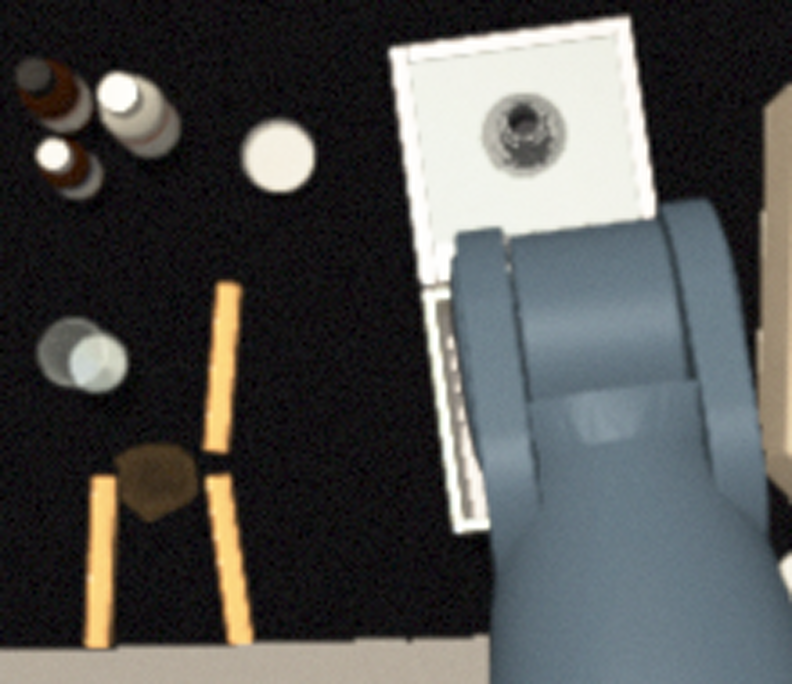

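Call:
drive_tool(plan=[[[0.045,-0.008,0],[0,0,-8.5]],[[0.09,-0.016,0],[0,0,-17]],[[0.135,-0.024,0],[0,0,-25.5]],[[0.18,-0.032,0],[0,0,-34]],[[0.225,-0.04,0.0],[0,0,-42.5]]], jaw=0.5)

```text
time: 43.55
eef_pos: [0.4767, 0.2768, 0.1571]
orientation: [-3.14, -0.001, 2.43]
contact_force: [1.4, -0.0, -0.2]
finger_gap: 0.0426
```

```bash
python3 - <<'E'
from h import *
s=st();to([.462,.3369,.10],187.2)
E
```

```text
t 43.55 tcp [0.4767 0.2768 0.1571] rpy [-179.9172   -0.033   139.2464] F [ 1.4164 -0.0349 -0.2144] gap 0.0426
shift [0.0503 0.036  0.0571] turn [ -0.0641  -0.0657 -47.9536]
```

Call:
drive_tool(plan=[[[0.025,0.018,0.01],[0,0,-8.5]],[[0.048,0.035,0.025],[0,0,-17]],[[0.05,0.036,0.045],[0,0,-25.5]],[[0.05,0.036,0.055],[0,0,-34]],[[0.05,0.036,0.057],[0,0,-42.5]]])

```text
time: 44.05
eef_pos: [0.4623, 0.335, 0.0983]
orientation: [-3.139, -0.004, -3.11]
contact_force: [0.6, -0.5, 0.8]
finger_gap: 0.043
```

```bash
python3 - <<'E'
from h import *
s=st();to([.462,.3369,.004],187.2)
E
```

```text
t 44.05 tcp [0.4623 0.335  0.0983] rpy [-179.8582   -0.2171 -178.1845] F [ 0.6187 -0.5251  0.7672] gap 0.043
shift [-0.0001  0.0021  0.0943] turn [-0.1315 -0.2236 -5.3842]
```

Call:
drive_tool(plan=[[[0,0.002,0.01],[0,0,-5.6]],[[0,0.002,0.035],[0,0,-5.6]],[[0,0.002,0.065],[0,0,-5.6]],[[0,0.002,0.088],[0,0,-5.6]],[[0,0.002,0.095],[0,0,-5.6]]])

```text
time: 44.55
eef_pos: [0.4618, 0.336, 0.0029]
orientation: [-3.139, -0.005, -3.019]
contact_force: [-0.3, 0.2, -0.0]
finger_gap: 0.0426
```

Call:
drive_tool(plan=[[[0,0,0],[0,0,0]],[[0,0,0],[0,0,0]],[[0,0,0],[0,0,0]],[[0,0,0],[0,0,0]],[[0,0,0],[0,0,0]]], jaw=0)

```text
time: 45.05
eef_pos: [0.4643, 0.3378, 0.0071]
orientation: [3.141, 0.001, -3.019]
contact_force: [-0.3, -0.9, -0.7]
finger_gap: 0.016
```

Call:
drive_tool(plan=[[[0,0,-0.01],[0,0,0]],[[0,0,-0.035],[0,0,0]],[[0,0,-0.07],[0,0,0]],[[0,0,-0.11],[0,0,0]],[[0,0,-0.14],[0,0,0]]])

```text
time: 45.55
eef_pos: [0.4642, 0.3378, 0.1497]
orientation: [3.14, 0.002, -3.019]
contact_force: [0.3, -0.0, -0.2]
finger_gap: 0.0164
```

```bash
python3 - <<'E'
from h import *
s=st();to([.5783,.1002,.145],186)
a=pic("top","r_top")
crop(a,130,80,350,270,3.6,"r1");well(a,.044)
E
```

```text
t 45.55 tcp [0.4642 0.3378 0.1497] rpy [ 179.9285    0.1196 -172.9879] F [ 0.317  -0.0125 -0.2158] gap 0.0164
shift [-0.0842 -0.2497  0.0046] turn [0.0725 0.1189 1.0122]
chamber xy(mean) [-39.9331   0.664 ] (rect) [-39.5551   0.9873] ang -89.36870361617338 (20.039011001586914, 138.39849853515625)
chamber xy(mean) [40.6193 -0.41  ] (rect) [40.0746 -0.8945] ang -89.99202531015641 (20.239892959594727, 138.53970336914062)
```

View pics/r1.png

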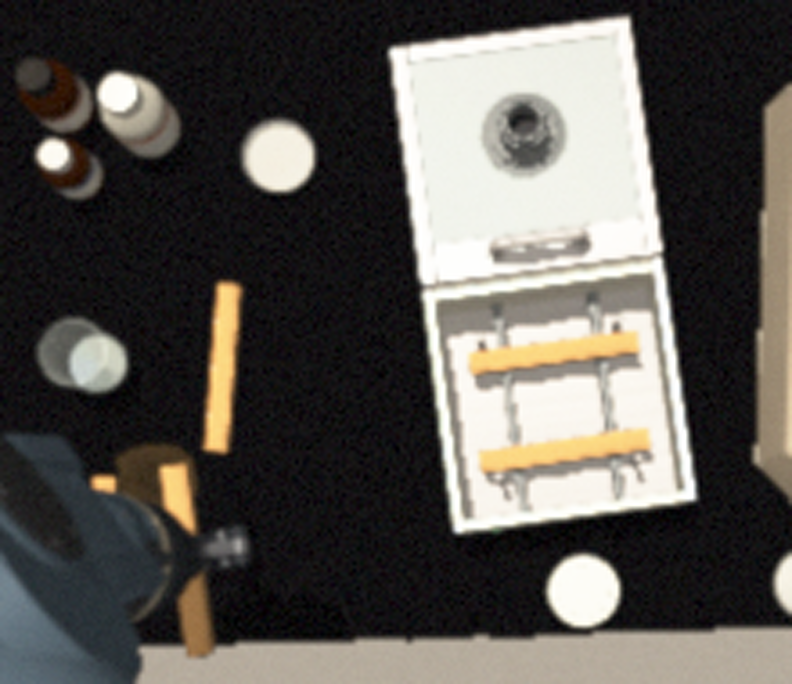

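Call:
drive_tool(plan=[[[-0.015,-0.045,0],[0,0,1]],[[-0.031,-0.09,0],[0,0,1]],[[-0.047,-0.135,0],[0,0,1]],[[-0.062,-0.18,0],[0,0,1]],[[-0.078,-0.225,0],[0,0,1]]])

```text
time: 46.1
eef_pos: [0.5693, 0.122, 0.1472]
orientation: [3.141, 0.001, -3.036]
contact_force: [0.3, 0.6, 0.1]
finger_gap: 0.0158
```

Call:
drive_tool(plan=[[[-0.008,-0.0245,0],[0,0,0]],[[-0.008,-0.0245,0.01],[0,0,0]],[[-0.008,-0.0245,0.03],[0,0,0]],[[-0.008,-0.0245,0.05],[0,0,0]],[[-0.008,-0.0245,0.055],[0,0,0]]])

```text
time: 46.6
eef_pos: [0.5776, 0.1006, 0.0895]
orientation: [3.141, -0.003, -3.036]
contact_force: [-0.2, 0.3, -1.6]
finger_gap: 0.0158
```

```bash
python3 - <<'E'
from h import *
s=st();to([.5800,.1004,.057],186)
E
```

```text
t 46.6 tcp [0.5776 0.1006 0.0895] rpy [ 179.9932   -0.1882 -173.9632] F [-0.2084  0.2956 -1.5532] gap 0.0158
shift [-0.0025 -0.0005  0.0325] turn [ 0.0067 -0.1882  0.0368]
```

Call:
drive_tool(plan=[[[-0.0005,0,0.01],[0,0,0]],[[-0.0005,0,0.02],[0,0,0]],[[-0.0005,0,0.028],[0,0,0]],[[-0.0005,0,0.032],[0,0,0]],[[-0.0005,0,0.034],[0,0,0]]])

```text
time: 47.1
eef_pos: [0.5797, 0.1003, 0.057]
orientation: [3.142, -0.0, -3.037]
contact_force: [0.0, 0.4, 0.8]
finger_gap: 0.0162
```

Call:
drive_tool(plan=[[[0,0,0.001],[0,0,0]],[[0,0,0.002],[0,0,0]],[[0,0,0.003],[0,0,0]],[[0,0,0.003],[0,0,0]],[[0,0,0.003],[0,0,0]]])

```text
time: 47.6
eef_pos: [0.5799, 0.1003, 0.0545]
orientation: [3.141, 0.0, -3.037]
contact_force: [0.5, 0.5, 0.0]
finger_gap: 0.0163
```

Call:
drive_tool(plan=[[[0,0,0.001],[0,0,0]],[[0,0,0.002],[0,0,0]],[[0,0,0.003],[0,0,0]],[[0,0,0.003],[0,0,0]],[[0,0,0.003],[0,0,0]]])

```text
time: 48.1
eef_pos: [0.5798, 0.1003, 0.0513]
orientation: [3.141, -0.0, -3.037]
contact_force: [-0.2, 0.8, -0.9]
finger_gap: 0.0158
```

Call:
drive_tool(plan=[[[0,0,0.0005],[0,0,0]],[[0,0,0.001],[0,0,0]],[[0,0,0.001],[0,0,0]],[[0,0,0.001],[0,0,0]],[[0,0,0.001],[0,0,0]]])

```text
time: 48.6
eef_pos: [0.5799, 0.1003, 0.0507]
orientation: [3.141, 0.0, -3.037]
contact_force: [-1.3, 0.7, 6.3]
finger_gap: 0.0165
```

Call:
drive_tool(plan=[[[0,0,0],[0,0,0]],[[0,0,0],[0,0,0]],[[0,0,0],[0,0,0]],[[0,0,0],[0,0,0]],[[0,0,-0.002],[0,0,0]]], jaw=0.38)

```text
time: 49.1
eef_pos: [0.5796, 0.1002, 0.0521]
orientation: [3.142, -0.001, -3.037]
contact_force: [0.5, -0.3, -0.1]
finger_gap: 0.0324
```

Call:
drive_tool(plan=[[[0,0,-0.015],[0,0,0]],[[0,0,-0.045],[0,0,0]],[[0,0,-0.08],[0,0,0]],[[0,0,-0.1],[0,0,0]],[[0,0,-0.11],[0,0,0]]])

```text
time: 49.6
eef_pos: [0.5807, 0.1004, 0.1646]
orientation: [3.141, 0.003, -3.037]
contact_force: [-0.2, -0.1, -0.8]
finger_gap: 0.0326
```

```bash
python3 - <<'E'
from h import *
s=st();a=pic("top","s_top")
crop(a,130,80,350,270,3.6,"s1")
for q in sticks(a):print(np.array(q[:5]),np.array(q[5]))
to([.622,.3399,.12],174.7)
E
```

```text
t 49.6 tcp [0.5807 0.1004 0.1646] rpy [ 179.9826    0.1794 -173.9885] F [-0.2098 -0.0672 -0.7862] gap 0.0326
[ 0.4642  0.4431  0.4642  0.4431 -3.061 ] [ 19.4494 139.946 ]
[ 0.6221  0.3398  0.6216  0.3399 -5.3326] [ 19.6123 139.3825]
shift [-0.0659  0.2338  0.0454] turn [ 0.0394  0.1992 11.3129]
```

View pics/s1.png

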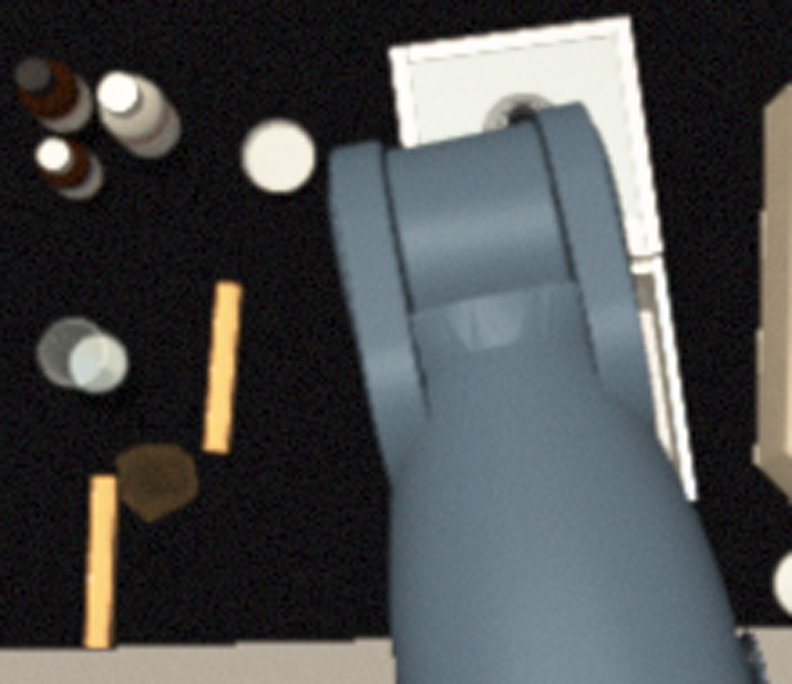

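Call:
drive_tool(plan=[[[-0.012,0.045,0],[0,0,2]],[[-0.025,0.09,0],[0,0,5]],[[-0.038,0.135,0.0],[0,0,8]],[[-0.051,0.18,0.01],[0,0,11.3]],[[-0.063,0.224,0.02],[0,0,11.3]]], jaw=0.5)

```text
time: 50.15
eef_pos: [0.6188, 0.3314, 0.1408]
orientation: [-3.141, -0.001, 3.047]
contact_force: [0.6, 0.2, -0.6]
finger_gap: 0.0427
```

Call:
drive_tool(plan=[[[-0.003,0.01,0.02],[0,0,0]],[[-0.003,0.01,0.04],[0,0,0]],[[-0.003,0.01,0.05],[0,0,0]],[[-0.003,0.01,0.05],[0,0,0]],[[-0.003,0.01,0.05],[0,0,0]]])

```text
time: 50.65
eef_pos: [0.623, 0.3388, 0.0926]
orientation: [-3.142, -0.0, 3.049]
contact_force: [0.6, -0.2, 0.6]
finger_gap: 0.0428
```

```bash
python3 - <<'E'
from h import *
s=st();to([.6218,.3399,.004],174.7)
E
```

```text
t 50.65 tcp [0.623  0.3388 0.0926] rpy [-179.9977   -0.0114  174.6742] F [ 0.6422 -0.186   0.5858] gap 0.0428
shift [0.0013 0.001  0.0886] turn [-0.0023 -0.0115 -0.0258]
```

Call:
drive_tool(plan=[[[0.001,0.001,0.02],[0,0,0]],[[0.001,0.001,0.045],[0,0,0]],[[0.001,0.001,0.07],[0,0,0]],[[0.001,0.001,0.085],[0,0,0]],[[0.001,0.001,0.0885],[0,0,0]]])

```text
time: 51.15
eef_pos: [0.6217, 0.3396, 0.0032]
orientation: [-3.141, -0.001, 3.049]
contact_force: [-1.0, 0.2, 0.7]
finger_gap: 0.0426
```

Call:
drive_tool(plan=[[[0,0,0],[0,0,0]],[[0,0,0],[0,0,0]],[[0,0,0],[0,0,0]],[[0,0,0],[0,0,0]],[[0,0,0],[0,0,0]]], jaw=0)

```text
time: 51.65
eef_pos: [0.623, 0.3408, 0.0057]
orientation: [3.14, 0.002, 3.049]
contact_force: [0.1, -0.2, 6.1]
finger_gap: 0.0162
```

Call:
drive_tool(plan=[[[0,0,-0.01],[0,0,0]],[[0,0,-0.035],[0,0,0]],[[0,0,-0.07],[0,0,0]],[[0,0,-0.11],[0,0,0]],[[0,0,-0.14],[0,0,0]]])

```text
time: 52.15
eef_pos: [0.6223, 0.3406, 0.1474]
orientation: [3.14, 0.002, 3.049]
contact_force: [0.7, -0.6, -1.1]
finger_gap: 0.0167
```

```bash
python3 - <<'E'
from h import *
s=st();to([.5870,.0208,.145],186)
a=pic("top","t_top")
crop(a,130,80,350,270,3.6,"t1");well(a,.058)
for q in sticks(a):print(np.array(q[:5]),np.array(q[5]))
E
```

```text
t 52.15 tcp [0.6223 0.3406 0.1474] rpy [179.9127   0.1099 174.714 ] F [ 0.7395 -0.6001 -1.0594] gap 0.0167
shift [ 0.0057 -0.3217  0.0019] turn [  0.0762   0.1181 -11.2859]
chamber xy(mean) [-0.5269 11.7479] (rect) [0.3253 0.5266] ang -0.06959570393871672 (141.1815948486328, 136.76707458496094)
```

View pics/t1.png

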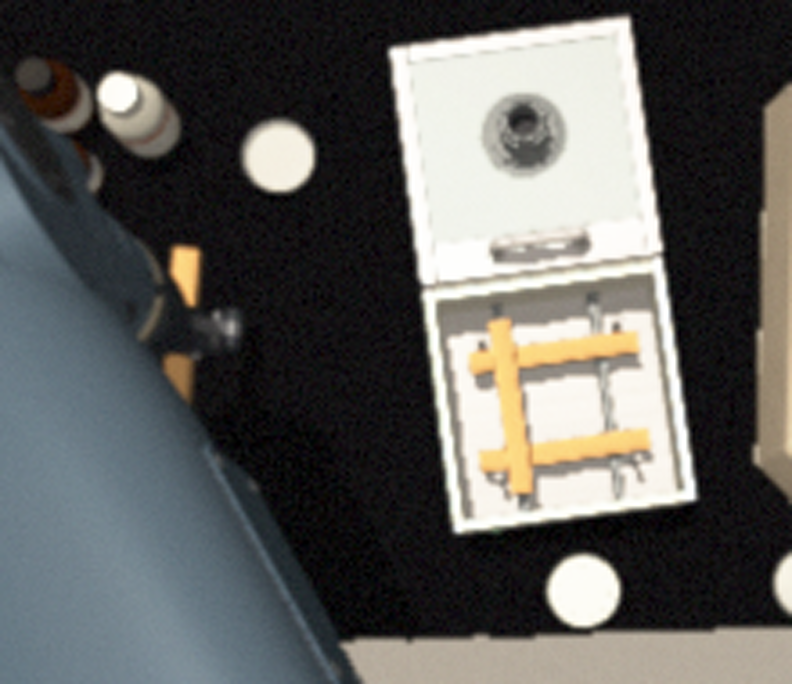

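Call:
drive_tool(plan=[[[0.001,-0.045,0],[0,0,-2.5]],[[0.002,-0.09,0],[0,0,-5]],[[0.003,-0.135,0],[0,0,-7.5]],[[0.004,-0.18,0],[0,0,-10]],[[0.005,-0.225,0],[0,0,-11.3]]])

```text
time: 52.7
eef_pos: [0.5958, 0.1152, 0.1446]
orientation: [3.141, 0.001, -3.035]
contact_force: [1.4, -0.3, -1.3]
finger_gap: 0.0162
```

```bash
python3 - <<'E'
from h import *
s=st();to([.5873,.0208,.09],186)
w=ray("top",130+511.5/3.6-.5,80+406.5/3.6-.5,.058)[:2]-C0
c,q=np.cos(YA),np.sin(YA);print(np.array([[c,q],[-q,c]])@w)
E
```

```text
t 52.7 tcp [0.5958 0.1152 0.1446] rpy [ 179.9909    0.0444 -173.8758] F [ 1.4294 -0.3146 -1.2838] gap 0.0162
shift [ 0.0186 -0.093   0.0545] turn [0.0092 0.0444 0.1242]
[0.0001 0.0389]
```

Call:
drive_tool(plan=[[[0.009,-0.045,0],[0,0,0]],[[0.018,-0.09,0],[0,0,0]],[[0.0186,-0.093,0.01],[0,0,0]],[[0.0186,-0.093,0.02],[0,0,0]],[[0.0186,-0.093,0.025],[0,0,0]]])

```text
time: 53.2
eef_pos: [0.5871, 0.023, 0.1179]
orientation: [3.141, -0.001, -3.037]
contact_force: [0.1, 0.1, -0.0]
finger_gap: 0.0164
```

Call:
drive_tool(plan=[[[0,0,0],[0,0,0]],[[0,0,0],[0,0,0]],[[0,0,0],[0,0,0]],[[0,0,0],[0,0,0]],[[0,0,0],[0,0,0]]])

```text
time: 53.7
eef_pos: [0.5877, 0.0227, 0.119]
orientation: [3.141, 0.0, -3.036]
contact_force: [-0.3, -0.2, -0.2]
finger_gap: 0.0165
```

```bash
python3 - <<'E'
from h import *
s=st();to([.5873,.0208,.055],186)
b=pic("side","u_side");crop(b,220,130,340,220,6.5,"u2")
E
```

```text
t 53.7 tcp [0.5877 0.0227 0.119 ] rpy [ 179.9935    0.0182 -173.9653] F [-0.2545 -0.1764 -0.2   ] gap 0.0165
shift [ 0.0006 -0.0018  0.064 ] turn [0.0065 0.0181 0.0347]
```

View pics/u2.png

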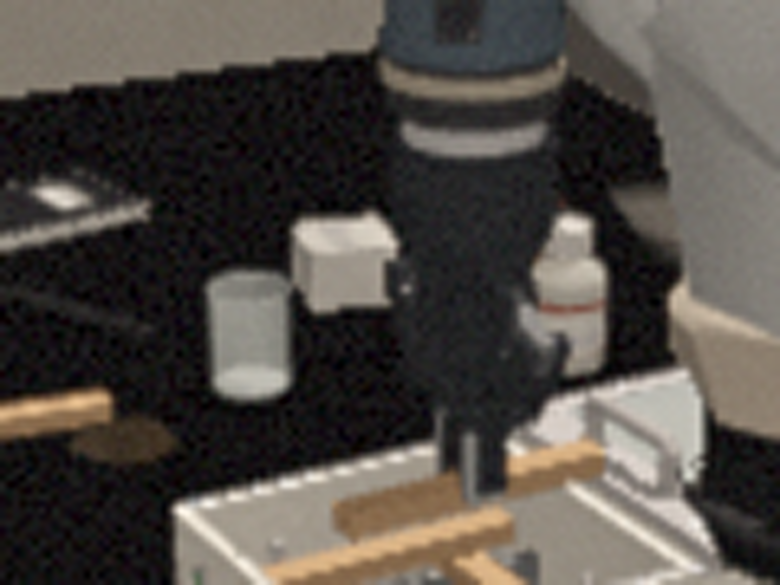

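Call:
drive_tool(plan=[[[0,-0.0018,0.01],[0,0,0]],[[0,-0.0018,0.03],[0,0,0]],[[0,-0.0018,0.05],[0,0,0]],[[0,-0.0018,0.06],[0,0,0]],[[0,-0.0018,0.064],[0,0,0]]])

```text
time: 54.25
eef_pos: [0.5868, 0.0204, 0.0534]
orientation: [3.141, -0.002, -3.037]
contact_force: [-0.1, -0.5, -0.9]
finger_gap: 0.0163
```

Call:
drive_tool(plan=[[[0,0,0.001],[0,0,0]],[[0,0,0.002],[0,0,0]],[[0,0,0.003],[0,0,0]],[[0,0,0.004],[0,0,0]],[[0,0,0.004],[0,0,0]]])

```text
time: 54.75
eef_pos: [0.5878, 0.0206, 0.0511]
orientation: [3.142, 0.0, -3.037]
contact_force: [0.1, 0.2, -0.4]
finger_gap: 0.0162
```

Call:
drive_tool(plan=[[[0,0,0.0005],[0,0,0]],[[0,0,0.001],[0,0,0]],[[0,0,0.0015],[0,0,0]],[[0,0,0.0015],[0,0,0]],[[0,0,0.0015],[0,0,0]]])

```text
time: 55.25
eef_pos: [0.5877, 0.0206, 0.0496]
orientation: [3.142, 0.0, -3.037]
contact_force: [-1.3, 0.8, 4.5]
finger_gap: 0.0163
```

Contact; release and lift.

Call:
drive_tool(plan=[[[0,0,0],[0,0,0]],[[0,0,0],[0,0,0]],[[0,0,0],[0,0,0]],[[0,0,0],[0,0,0]],[[0,0,-0.002],[0,0,0]]], jaw=0.38)

```text
time: 55.75
eef_pos: [0.5875, 0.0206, 0.0511]
orientation: [3.141, -0.001, -3.037]
contact_force: [0.1, 0.2, -0.4]
finger_gap: 0.0324
```

Call:
drive_tool(plan=[[[0,0,-0.015],[0,0,0]],[[0,0,-0.045],[0,0,0]],[[0,0,-0.08],[0,0,0]],[[0,0,-0.1],[0,0,0]],[[0,0,-0.11],[0,0,0]]])

```text
time: 56.25
eef_pos: [0.5886, 0.0206, 0.1636]
orientation: [-3.141, 0.003, -3.037]
contact_force: [-0.7, -0.5, -0.4]
finger_gap: 0.0323
```

```bash
python3 - <<'E'
from h import *
s=st();a=pic("top","v_top")
crop(a,130,80,350,270,3.6,"v1")
for q in sticks(a):print(np.array(q[:5]),np.array(q[5]))
to([.464,.4431,.14],177)
E
```

```text
t 56.25 tcp [0.5886 0.0206 0.1636] rpy [-179.9939    0.1742 -173.988 ] F [-0.7359 -0.5494 -0.4437] gap 0.0323
[ 0.4644  0.443   0.4642  0.4431 -3.1215] [ 19.4494 140.0189]
shift [0.0799 0.4332 0.0237] turn [0.0095 0.2053 9.0106]
```

View pics/v1.png

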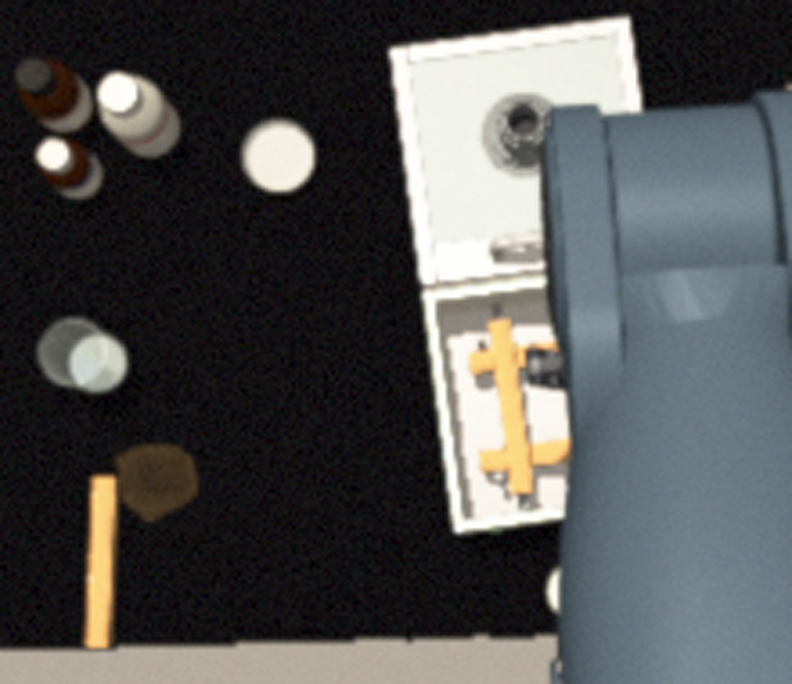

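Call:
drive_tool(plan=[[[0.008,0.045,0],[0,0,2]],[[0.016,0.09,0],[0,0,4]],[[0.025,0.135,0],[0,0,6]],[[0.033,0.18,0],[0,0,8]],[[0.042,0.225,0],[0,0,9]]], jaw=0.5)

```text
time: 56.8
eef_pos: [0.5212, 0.2413, 0.1601]
orientation: [-3.141, -0.001, 3.088]
contact_force: [0.5, -0.0, -0.7]
finger_gap: 0.0424
```

Call:
drive_tool(plan=[[[0.008,0.045,0],[0,0,0]],[[0.016,0.09,0],[0,0,0]],[[0.025,0.135,0],[0,0,0]],[[0.03,0.17,0],[0,0,0]],[[0.033,0.185,0],[0,0,0]]])

```text
time: 57.3
eef_pos: [0.4978, 0.4292, 0.1594]
orientation: [-3.141, -0.002, 3.092]
contact_force: [0.1, 0.2, -0.5]
finger_gap: 0.0424
```

```bash
python3 - <<'E'
from h import *
s=st();to([.4642,.4431,.09],177)
E
```

```text
t 57.3 tcp [0.4978 0.4292 0.1594] rpy [-179.9563   -0.0884  177.1627] F [ 0.1428  0.1983 -0.4977] gap 0.0424
shift [0.0342 0.0123 0.0695] turn [-0.0439 -0.0883  0.1627]
```

Call:
drive_tool(plan=[[[0.02,0.008,0],[0,0,0]],[[0.0342,0.0123,0.02],[0,0,0]],[[0.0342,0.0123,0.05],[0,0,0]],[[0.0342,0.0123,0.07],[0,0,0]],[[0.0342,0.0123,0.07],[0,0,0]]])

```text
time: 57.8
eef_pos: [0.4638, 0.4383, 0.0876]
orientation: [-3.137, -0.005, 3.089]
contact_force: [-1.1, -1.5, -0.4]
finger_gap: 0.0428
```

```bash
python3 - <<'E'
from h import *
s=st();to([.4642,.4431,.004],177)
b=pic("side","w_side");crop(b,150,100,340,220,4.2,"w2")
E
```

```text
t 57.8 tcp [0.4638 0.4383 0.0876] rpy [-179.7201   -0.2602  176.9967] F [-1.1025 -1.5033 -0.3625] gap 0.0428
shift [-0.0006  0.0052  0.0836] turn [-0.2799 -0.2602 -0.0027]
```

View pics/w2.png

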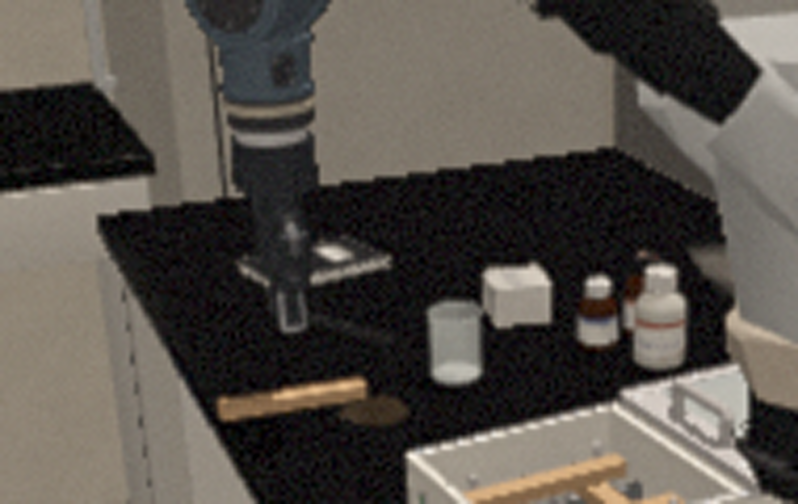

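```bash
python3 - <<'E'
from h import *
print((proj("side",[.4642,.4431,.014])-[150,100])*4.2);st();to([.4642,.4431,.004],177)
E
```

```text
[291.3924 392.5001]
t 57.85 tcp [0.4647 0.4391 0.0896] rpy [-179.8334   -0.1561  176.9878] F [-0.2249 -1.0112  0.2286] gap 0.0428
shift [0.0005 0.0043 0.0856] turn [-0.1666 -0.1562 -0.012 ]
```

Call:
drive_tool(plan=[[[0.0005,0.0035,0.02],[0,0,0]],[[0.0005,0.0035,0.045],[0,0,0]],[[0.0005,0.0035,0.07],[0,0,0]],[[0.0005,0.0035,0.082],[0,0,0]],[[0.0005,0.0035,0.086],[0,0,0]]])

```text
time: 58.35
eef_pos: [0.4652, 0.4436, 0.0049]
orientation: [-3.141, -0.001, 3.089]
contact_force: [0.0, 0.3, 0.3]
finger_gap: 0.0427
```

Call:
drive_tool(plan=[[[0,0,0],[0,0,0]],[[0,0,0],[0,0,0]],[[0,0,0],[0,0,0]],[[0,0,0],[0,0,0]],[[0,0,0],[0,0,0]]], jaw=0)

```text
time: 58.85
eef_pos: [0.466, 0.4447, 0.0068]
orientation: [3.14, 0.002, 3.089]
contact_force: [-0.3, -0.3, 6.6]
finger_gap: 0.0165
```

Call:
drive_tool(plan=[[[0,0,-0.01],[0,0,0]],[[0,0,-0.035],[0,0,0]],[[0,0,-0.07],[0,0,0]],[[0,0,-0.11],[0,0,0]],[[0,0,-0.15],[0,0,0]]])

```text
time: 59.35
eef_pos: [0.4649, 0.4438, 0.1576]
orientation: [3.141, -0.0, 3.09]
contact_force: [0.0, 0.4, -0.6]
finger_gap: 0.0164
```

```bash
python3 - <<'E'
from h import *
s=st();to([.6223,.0646,.155],96)
a=pic("top","x_top")
crop(a,130,80,350,270,3.6,"x1");crop(a,244,150,328,232,7,"x2")
E
```

```text
t 59.35 tcp [0.4649 0.4438 0.1576] rpy [179.9941  -0.0034 177.0154] F [ 0.0433  0.3577 -0.6219] gap 0.0164
shift [-0.1769 -0.3704  0.0025] turn [ 0.0025 -0.007  81.0154]
```

View pics/x2.png

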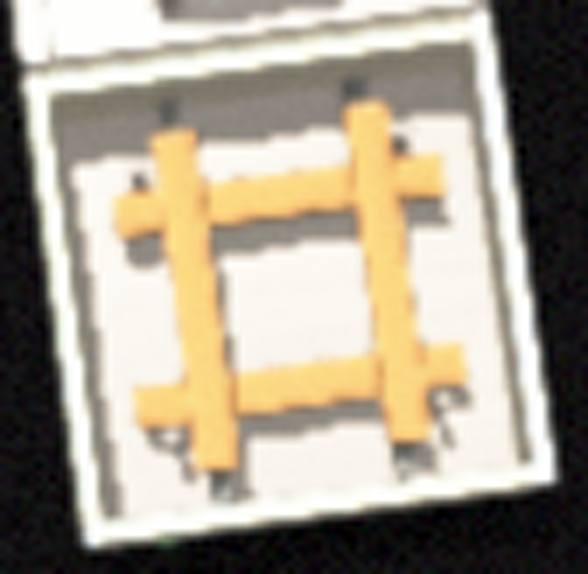

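View pics/x1.png

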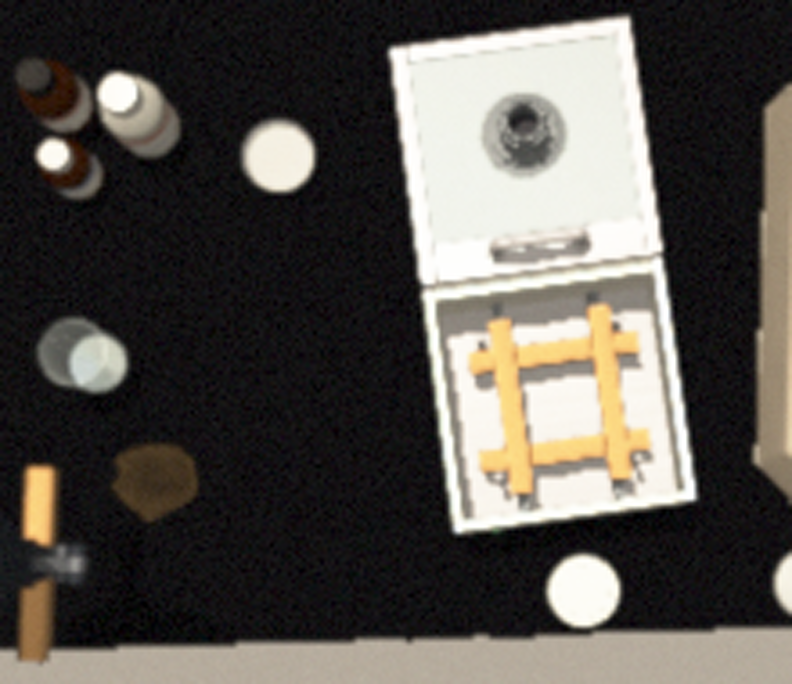

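```bash
python3 - <<'E'
from h import *
to([.5427,.0547,.155],96)
E
```

```text
shift [-0.096  -0.3866  0.0079] turn [ 0.5832  0.0212 81.0111]
```

Call:
drive_tool(plan=[[[-0.011,-0.043,0],[0,0,8.4]],[[-0.022,-0.086,0],[0,0,16.8]],[[-0.032,-0.13,0],[0,0,25.2]],[[-0.043,-0.172,0],[0,0,33.6]],[[-0.054,-0.215,0],[0,0,42]]])

```text
time: 59.9
eef_pos: [0.508, 0.2249, 0.156]
orientation: [3.141, 0.0, 2.351]
contact_force: [1.3, 0.5, 0.6]
finger_gap: 0.0162
```

```bash
python3 - <<'E'
from h import *
st();to([.5427,.0547,.14],96)
E
```

```text
t 59.9 tcp [0.508  0.2249 0.156 ] rpy [179.9548   0.0097 134.6886] F [1.305  0.4913 0.5942] gap 0.0162
shift [-0.1454 -0.095   0.016 ] turn [ 0.0467 -0.0059 38.6886]
```

Call:
drive_tool(plan=[[[-0.04,-0.026,0],[0,0,8.4]],[[-0.08,-0.052,0],[0,0,16.8]],[[-0.12,-0.078,0],[0,0,25.2]],[[-0.145,-0.095,0],[0,0,33.6]],[[-0.145,-0.095,0.01],[0,0,38.7]]])

```text
time: 60.4
eef_pos: [0.5447, 0.0532, 0.1469]
orientation: [3.139, 0.001, 1.671]
contact_force: [-0.0, 0.5, -0.0]
finger_gap: 0.0165
```

Call:
drive_tool(plan=[[[0,0,0.015],[0,0,0]],[[0,0,0.03],[0,0,0]],[[0,0,0.03],[0,0,0]],[[0,0,0.03],[0,0,0]],[[0,0,0.03],[0,0,0]]])

```text
time: 60.9
eef_pos: [0.5438, 0.057, 0.1164]
orientation: [3.14, -0.0, 1.681]
contact_force: [-0.2, 0.1, 0.2]
finger_gap: 0.0163
```

```bash
python3 - <<'E'
from h import *
st();to([.5427,.0547,.07],96)
E
```

```text
t 60.9 tcp [0.5438 0.057  0.1164] rpy [179.9236  -0.0045  96.3275] F [-0.2389  0.0989  0.2147] gap 0.0163
shift [-0.0022 -0.0014  0.0464] turn [ 0.0764 -0.0048  0.3275]
```

Call:
drive_tool(plan=[[[-0.0022,-0.001,0.01],[0,0,0.3]],[[-0.0022,-0.001,0.025],[0,0,0.3]],[[-0.0022,-0.001,0.037],[0,0,0.3]],[[-0.0022,-0.001,0.044],[0,0,0.3]],[[-0.0022,-0.001,0.047],[0,0,0.3]]])

```text
time: 61.4
eef_pos: [0.5421, 0.0544, 0.0675]
orientation: [-3.14, -0.0, 1.676]
contact_force: [-0.1, -0.6, 0.5]
finger_gap: 0.0166
```

Call:
drive_tool(plan=[[[0,0,0.001],[0,0,0]],[[0,0,0.002],[0,0,0]],[[0,0,0.003],[0,0,0]],[[0,0,0.003],[0,0,0]],[[0,0,0.003],[0,0,0]]])

```text
time: 61.9
eef_pos: [0.5427, 0.0545, 0.0656]
orientation: [3.141, -0.0, 1.676]
contact_force: [-1.0, 0.5, -0.1]
finger_gap: 0.0159
```

Call:
drive_tool(plan=[[[0,0,0.0005],[0,0,0]],[[0,0,0.001],[0,0,0]],[[0,0,0.0015],[0,0,0]],[[0,0,0.0015],[0,0,0]],[[0,0,0.0015],[0,0,0]]])

```text
time: 62.4
eef_pos: [0.5427, 0.0545, 0.0647]
orientation: [3.141, -0.0, 1.676]
contact_force: [-3.1, -0.9, 9.9]
finger_gap: 0.0163
```

Contact; release and lift.

Call:
drive_tool(plan=[[[0,0,0],[0,0,0]],[[0,0,0],[0,0,0]],[[0,0,0],[0,0,0]],[[0,0,0],[0,0,0]],[[0,0,-0.002],[0,0,0]]], jaw=0.38)

```text
time: 62.9
eef_pos: [0.5424, 0.0544, 0.0656]
orientation: [-3.141, -0.0, 1.676]
contact_force: [0.7, 0.2, 0.2]
finger_gap: 0.0324
```

Call:
drive_tool(plan=[[[0,0,-0.015],[0,0,0]],[[0,0,-0.045],[0,0,0]],[[0,0,-0.08],[0,0,0]],[[0,0,-0.11],[0,0,0]],[[0,0,-0.12],[0,0,0]]])

```text
time: 63.4
eef_pos: [0.5439, 0.0546, 0.1891]
orientation: [3.137, -0.0, 1.676]
contact_force: [-0.3, -0.2, 0.5]
finger_gap: 0.0326
```

```bash
python3 - <<'E'
from h import *
st();to([.56,.27,.185],96)
E
```

```text
t 63.4 tcp [0.5439 0.0546 0.1891] rpy [179.7457  -0.0055  96.01  ] F [-0.2552 -0.1789  0.4929] gap 0.0326
shift [0.2125 0.0385 0.0043] turn [ 0.2543 -0.0055  0.01  ]
```

Move aside to look before closing the lid.

Call:
drive_tool(plan=[[[0.045,0.008,0],[0,0,0]],[[0.09,0.016,0],[0,0,0]],[[0.135,0.024,0],[0,0,0]],[[0.18,0.03,0],[0,0,0]],[[0.215,0.038,0],[0,0,0]]])

```text
time: 63.9
eef_pos: [0.5572, 0.2747, 0.1851]
orientation: [-3.141, -0.0, 1.677]
contact_force: [-0.0, 0.2, 0.1]
finger_gap: 0.0324
```

```bash
python3 - <<'E'
from h import *
s=st()
a=pic("top","y_top");b=pic("side","y_side")
crop(a,244,150,328,232,7,"y1");crop(b,220,150,340,240,6.5,"y2")
to([.6985,.0727,.18],96)
E
```

```text
t 63.9 tcp [0.5572 0.2747 0.1851] rpy [-179.9446   -0.0032   96.0695] F [-0.0167  0.1682  0.0676] gap 0.0324
shift [-0.2179  0.1178  0.0042] turn [-0.0434 -0.0475  0.2467]
```

View pics/y1.png

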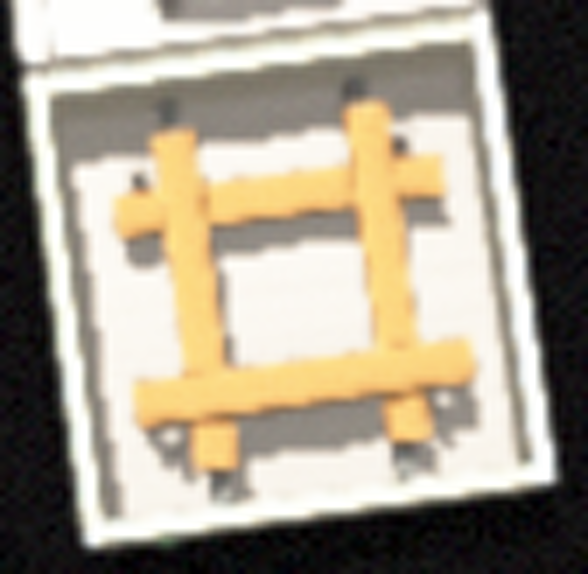

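View pics/y2.png

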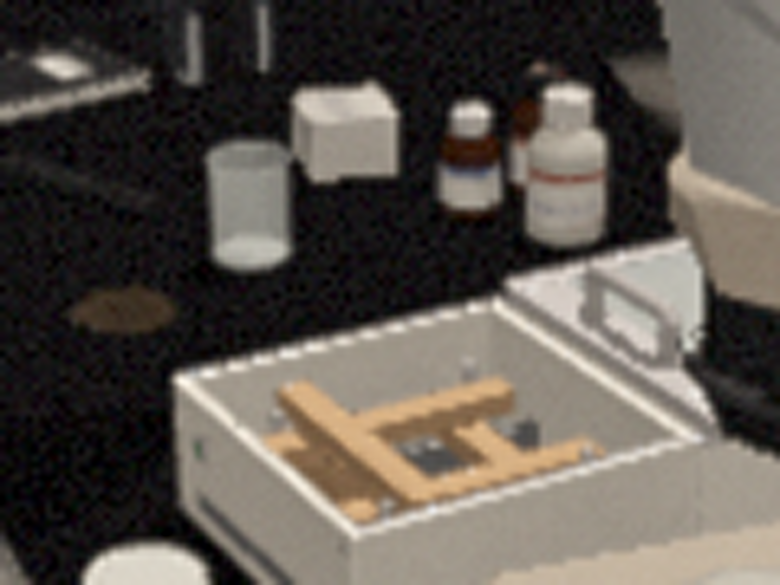

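Call:
drive_tool(plan=[[[-0.044,0.024,0],[0,0,0]],[[-0.088,0.048,0],[0,0,0]],[[-0.132,0.072,0],[0,0,0]],[[-0.175,0.096,0],[0,0,0]],[[-0.215,0.119,0],[0,0,0]]], jaw=0.5)

```text
time: 64.5
eef_pos: [0.6993, 0.0683, 0.1852]
orientation: [-3.141, 0.0, 1.675]
contact_force: [0.6, 1.6, 0.1]
finger_gap: 0.0423
```

Call:
drive_tool(plan=[[[0,0,0],[0,0,0]],[[0,0,0],[0,0,0]],[[0,0,0],[0,0,0]],[[0,0,0],[0,0,0]],[[0,0,0],[0,0,0]]])

```text
time: 65.0
eef_pos: [0.6982, 0.0721, 0.1861]
orientation: [3.141, -0.0, 1.677]
contact_force: [0.1, -0.1, -0.2]
finger_gap: 0.0429
```

```bash
python3 - <<'E'
from h import *
s=st();to([.7003,.0728,.1015],96)
E
```

```text
t 65.0 tcp [0.6982 0.0721 0.1861] rpy [179.9902  -0.0087  96.1024] F [ 0.1383 -0.0854 -0.2066] gap 0.0429
shift [0.0005 0.0021 0.0846] turn [ 0.0097 -0.0087  0.1024]
```

Call:
drive_tool(plan=[[[0.0005,0.002,0.02],[0,0,0]],[[0.0005,0.002,0.04],[0,0,0]],[[0.0005,0.002,0.06],[0,0,0]],[[0.0005,0.002,0.077],[0,0,0]],[[0.0005,0.002,0.085],[0,0,0]]])

```text
time: 65.5
eef_pos: [0.6996, 0.0724, 0.0994]
orientation: [-3.14, -0.0, 1.677]
contact_force: [0.1, -0.3, -0.1]
finger_gap: 0.0425
```

Call:
drive_tool(plan=[[[0,0,0],[0,0,0]],[[0,0,0],[0,0,0]],[[0,0,0],[0,0,0]],[[0,0,0],[0,0,0]],[[0,0,0],[0,0,0]]], jaw=0)

```text
time: 66.0
eef_pos: [0.7009, 0.0719, 0.102]
orientation: [3.14, -0.001, 1.676]
contact_force: [-3.6, 2.6, 6.4]
finger_gap: 0.0091
```

Call:
drive_tool(plan=[[[0,-0.01,0],[0,0,0]],[[0,-0.03,0],[0,0,0]],[[0,-0.055,0],[0,0,0]],[[0,-0.08,0],[0,0,0]],[[0,-0.1,0],[0,0,0]]])

```text
time: 66.5
eef_pos: [0.6025, 0.0616, 0.102]
orientation: [3.137, -0.001, 1.676]
contact_force: [6.6, 2.4, 0.8]
finger_gap: 0.0088
```

```bash
python3 - <<'E'
from h import *
s=st();to([.5057,.0523,.1015],96)
E
```

```text
t 66.5 tcp [0.6025 0.0616 0.102 ] rpy [179.7102  -0.0386  96.0199] F [6.5693 2.3651 0.7688] gap 0.0088
shift [ 0.0009 -0.0972 -0.    ] turn [ 0.2898 -0.0386  0.0198]
```

Call:
drive_tool(plan=[[[0,-0.02,0],[0,0,0]],[[0,-0.04,0],[0,0,0]],[[0,-0.06,0],[0,0,0]],[[0,-0.078,0],[0,0,0]],[[0,-0.088,0],[0,0,0]]])

```text
time: 67.0
eef_pos: [0.5147, 0.0523, 0.102]
orientation: [3.137, -0.001, 1.676]
contact_force: [5.1, 3.8, 0.8]
finger_gap: 0.0091
```

Call:
drive_tool(plan=[[[0,-0.003,0],[0,0,0]],[[0,-0.006,0],[0,0,0]],[[0,-0.009,0],[0,0,0]],[[0,-0.01,0],[0,0,0]],[[0,-0.01,0],[0,0,0]]])

```text
time: 67.5
eef_pos: [0.5069, 0.0515, 0.102]
orientation: [3.136, -0.001, 1.676]
contact_force: [7.4, 3.7, 1.2]
finger_gap: 0.0091
```

```bash
python3 - <<'E'
from h import *
s=st();d=s["eef_pos"]-np.array([.7009,.0719,.102]);print(np.dot(d[:2],[.9945,.1045]))
E
```

```text
t 67.5 tcp [0.5069 0.0515 0.102 ] rpy [179.6755  -0.0419  96.0211] F [7.3515 3.6667 1.1818] gap 0.0091
-0.1951057866510551
```

Call:
drive_tool(plan=[[[0,-0.001,0],[0,0,0]],[[0,-0.002,0],[0,0,0]],[[0,-0.003,0],[0,0,0]],[[0,-0.003,0],[0,0,0]],[[0,-0.003,0],[0,0,0]]])

```text
time: 68.0
eef_pos: [0.5068, 0.0515, 0.102]
orientation: [3.131, -0.001, 1.676]
contact_force: [17.8, 5.0, -9.3]
finger_gap: 0.0087
```

Against the stop (18 N, no further motion). Relax, release, lift and retreat.

Call:
drive_tool(plan=[[[0,0.004,0],[0,0,0]],[[0,0.004,0],[0,0,0]],[[0,0.004,0],[0,0,0]],[[0,0.004,0],[0,0,0]],[[0,0.004,0],[0,0,0]]], jaw=0.5)

```text
time: 68.5
eef_pos: [0.5044, 0.0509, 0.1008]
orientation: [-3.141, -0.0, 1.676]
contact_force: [0.1, 0.1, 0.5]
finger_gap: 0.0427
```

Call:
drive_tool(plan=[[[0,0,-0.015],[0,0,0]],[[0,0,-0.045],[0,0,0]],[[0,0,-0.08],[0,0,0]],[[0,0,-0.11],[0,0,0]],[[0,0,-0.12],[0,0,0]]])

```text
time: 69.0
eef_pos: [0.5057, 0.0511, 0.2239]
orientation: [3.137, -0.0, 1.676]
contact_force: [0.1, 0.1, 0.5]
finger_gap: 0.0428
```

Call:
drive_tool(plan=[[[0.045,0.008,0],[0,0,0]],[[0.09,0.016,0],[0,0,0]],[[0.135,0.024,0],[0,0,0]],[[0.18,0.03,0],[0,0,0]],[[0.22,0.03,0],[0,0,0]]])

```text
time: 69.5
eef_pos: [0.5114, 0.2749, 0.2199]
orientation: [-3.141, 0.0, 1.676]
contact_force: [0.7, -0.8, -0.1]
finger_gap: 0.0424
```

```bash
python3 - <<'E'
from h import *
s=st()
a=pic("top","zz_top");b=pic("side","zz_side")
crop(a,230,80,420,270,3.1,"zz1");crop(b,200,150,340,320,3.5,"zz2")
E
```

```text
t 69.5 tcp [0.5114 0.2749 0.2199] rpy [-179.962     0.0111   96.0215] F [ 0.6721 -0.8204 -0.054 ] gap 0.0424
```

View pics/zz1.png

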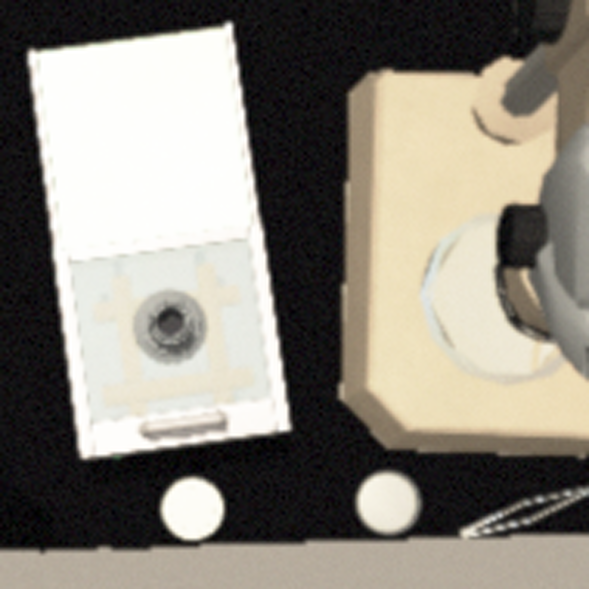

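View pics/zz2.png

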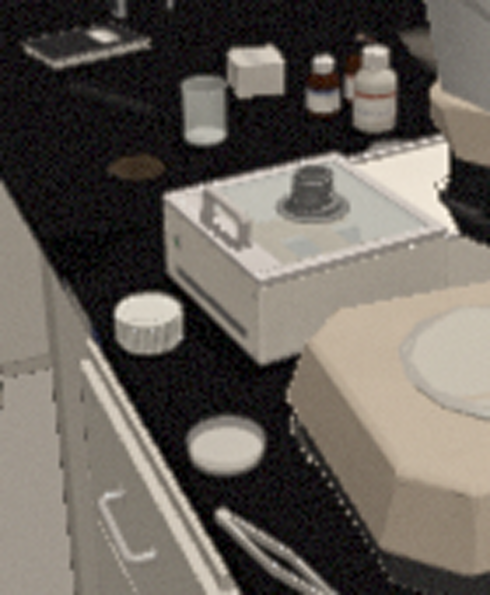

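View pics/zz_top.png

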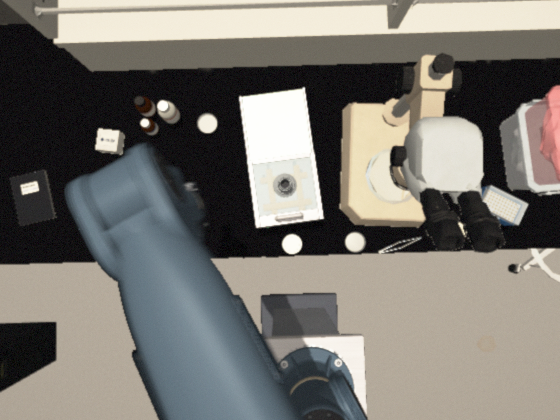

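The lid is shut with the tower intact under it. The cap lies flat on the bench at top-view pixel (292,243). The beaker, dish and forceps have not moved. Handing in.

Call:
drive_tool(plan=[[[0,0,0],[0,0,0]],[[0,0,0],[0,0,0]],[[0,0,0],[0,0,0]],[[0,0,0],[0,0,0]],[[0,0,0],[0,0,0]]])

```text
time: 70.1
eef_pos: [0.5118, 0.2721, 0.2211]
orientation: [3.141, -0.0, 1.674]
contact_force: [-0.2, 0.5, 0.1]
finger_gap: 0.0428
```

```bash
python3 - <<'E'
from workcell import arm
print(arm.finish_job())
E
```

```text
the job is handed in; nothing more can be done
None
```

The job is done and handed in at about 70 s, well inside the 210 s limit.

- **Venting:** I unscrewed the cap with the lid shut, in three bouts of turning. It lies flat on the bench in front of the chamber.
- **Lid open:** it slid 195 mm to its rear stop.
- **Tower:** all five sticks were present and are stacked crosswise, two, two and one. The single top stick is on the front side.
- **Lid shut:** it slid back 195 mm to its front stop, which I confirmed by pushing until it stopped moving at about 18 N.

**Last checks:** the pictures show the tower intact under the shut lid, the port open, and the beaker, petri dish and forceps in their places.
- **Measured:** the bottom-layer sticks are at x = +40 and −40 mm, and the left second-layer stick is at y = +39 mm.
- **By eye only:** I judged the right second-layer stick and the top stick from the pictures, without measuring them.
- **Faults:** I noticed no knocked stick and no slipped grip, and no check failed.

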